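# Hang the thread totes on the cabinet cleat and pull the dust flap shut with the hook pole

## Task

Hang every thread tote on the cleat rail inside the bench cabinet, tongue dropped fully home behind the cleat. Then take the hook pole, put its hook through the ring eye on the raised dust flap, lead the flap gently down with it until it is fully shut, unhook the pole and lay it back in its rest. The flap is freshly varnished, so never touch it with the gripper or arm, and leave the other things on the bench where they are.

Things in the scene. Friction and masses are not known exactly. Their poses are not given: they have to be found in the camera images.
- cabinet_base (a point): Fixed wooden bench cabinet, open on top, 304 mm wide (y), 155 high, x from -78 to +98. This point lies on the bench under it; x points from its open front to its back, z up. Cheeks: inner faces y = +-140, tops z = 144. Front board up to z = 50, x -78..-68. Floor top z = 10. Inner face of the back x = 75. A spacer rail below the cleat (face x = 56.5, z 34..52) keeps a hung tote upright.
- cleat_nose (a point): Upper front edge (nose), mid-width, of the cleat: a 5 mm plate fixed along the cabinet's back over all its inner width, rising outward from the back (x = 75, z = 60 in the cabinet's frame) at 60 deg from level to this edge (x = 59, z = 88). It leaves an upward-open V slot between itself and the back; a tote's tongue drops into it from above.
- cleat_home (a point): Where the centre point of a tote comes when it hangs fully home at the middle of the cleat: x = 15, z = 84.5 in the cabinet's frame, tote's x axis along the cabinet's x (tongue to the back), underside 22 mm above the cabinet floor. A tote may hang anywhere along the cleat, up to 110 mm either side (cabinet's y); three fit side by side 80 mm apart.
- flap_hinge (a point): Point on the hinge axis of the dust flap, mid-width, on the top rear edge of the cabinet (x = 90, z = 150 in its frame). The axis runs along the cabinet's y. The flap is a freshly varnished plywood panel, 165 mm from hinge to free edge, 300 wide, 10 thick.
- flap (a joint): Flap angle in rad: 0 = shut (level over the cabinet), grows as it opens up and back; 1.57 = upright; stop at 1.8. It starts open. A stiff hinge (about 0.22 Nm friction) keeps it wherever it is left; moving it takes 1 to 2 N at the ring.
- ring_eye (a point): Centre of the steel ring eye on the middle of the flap's free edge, 183 mm from the hinge axis, 18 beyond the edge. Hole 26 mm across, wire 6 thick; the hole's axis runs along the cabinet's y, so a hook goes in sideways. It stands about 330 mm above the bench while the flap is open, 150 when shut. Moves with the flap.
- pole_mid (a point): Grip point of the loose hook pole (100 g), on its axis, near its centre of mass. Square wooden handle 14 mm wide (pole's y), 18 high (z), from x = -135 to +60 about this point; then an 8 mm steel rod along +x to x = 135, where it bends square to +y and runs 42 mm sideways as the hook.
- pole_hook (a point): Middle of the hook part of the pole, at (135, 21, 0) mm from the grip point in the pole's frame; the 8 mm hook rod runs along the pole's y from y = 0 (the corner) to y = 42 (the free rounded end).
- rest_mid (a point): Where the pole's grip point lies when the pole is in its rest: 49 mm above the bench, axes as the pole's. The fixed wooden rest has a base 190 x 60 x 8 mm and two U-shaped saddles at x = -95 and +50, each 12 long, slot 22 wide, slot floor 40 and walls 55 above the bench; the pole is lowered in from above.
- tote_a_mid (a point): Centre, half-way up, of a plywood thread tote (150 g): open box 80 (x) x 60 (y) x 60 mm high, rear board at +x 75 high, whole height 105 (underside 52.5 below this point). A centre board 12 thick (y) along x is the handle: its grip, 54 long, reaches 52.5 above this point and is clear of the side walls from 7.5 up. The x axis points to the tongue side. None if absent.
- tote_a: The same tote; origin at the centre of its underside. Tongue: a 5 mm plate, 50 wide, that leaves the top of the rear board (x = 40, z = 73 here) and slopes outward and down at 60 deg from level to its tip at x = 56, z = 45; it drops behind the cleat.
- tote_b_mid (a point): Centre, half-way up, of a second tote, the same in every way as tote a. Two or three totes are present; None if absent.
- tote_b: The second tote; origin at the centre of its underside.
- tote_c_mid (a point): Centre, half-way up, of a third tote, the same in every way as tote a. None if absent.
- tote_c: The third tote; origin at the centre of its underside.
- masking_tape: Bystander: roll of masking tape, 104 mm across, 25 high; leave it.
- beeswax_cake: Bystander: round cake of beeswax, 58 mm across, 19 high; leave it.

How it is judged (in metres and radians):
On the way, in this order (a step that is already met when the one before it is completed fails the run):
1. every tote present hangs home on the cleat, let go, while the flap is still open (x of tote_a_mid in the frame of cabinet_base between 0.008 and 0.022 m and z of tote_a_mid in the frame of cabinet_base between 0.0775 and 0.0915 m and y of tote_a_mid in the frame of cabinet_base between -0.115 and 0.115 m and angle between each of tote_a_mid, tote_b_mid, tote_c_mid's own z axis and vertical below 0.12 rad and contact force between the fingers and tote_a below 0.1 N and x of tote_b_mid in the frame of cabinet_base between 0.008 and 0.022 m and z of tote_b_mid in the frame of cabinet_base between 0.0775 and 0.0915 m and y of tote_b_mid in the frame of cabinet_base between -0.115 and 0.115 m and contact force between the fingers and tote_b below 0.1 N and x of tote_c_mid in the frame of cabinet_base between 0.008 and 0.022 m and z of tote_c_mid in the frame of cabinet_base between 0.0775 and 0.0915 m and y of tote_c_mid in the frame of cabinet_base between -0.115 and 0.115 m and contact force between the fingers and tote_c below 0.1 N and value of joint flap above 1.3 rad), for 0.2 s.
2. the pole's hook is in the ring eye of the open flap (distance between pole_hook and ring_eye below 0.02 m and value of joint flap above 1.2 rad), for 0.1 s.
3. the flap is shut with the hook still in the ring eye (value of joint flap below 0.06 rad and distance between pole_hook and ring_eye below 0.025 m), for 0.1 s.
At the end, for the whole second after the job is handed in: Every tote present hangs home on the cleat (centre within 7 mm of the home x and z in the cabinet's frame, within 115 mm of its middle, tilted under 0.12 rad), the flap is shut (under 0.06 rad), and the pole lies in its rest (within 30 mm along it, 10 mm across, 7 mm in height, 0.12 rad in line) (x of tote_a_mid in the frame of cabinet_base between 0.008 and 0.022 m and z of tote_a_mid in the frame of cabinet_base between 0.0775 and 0.0915 m and y of tote_a_mid in the frame of cabinet_base between -0.115 and 0.115 m and angle between each of tote_a_mid, tote_b_mid, tote_c_mid's own z axis and vertical below 0.12 rad and contact force between the fingers and tote_a below 0.1 N and x of tote_b_mid in the frame of cabinet_base between 0.008 and 0.022 m and z of tote_b_mid in the frame of cabinet_base between 0.0775 and 0.0915 m and y of tote_b_mid in the frame of cabinet_base between -0.115 and 0.115 m and contact force between the fingers and tote_b below 0.1 N and x of tote_c_mid in the frame of cabinet_base between 0.008 and 0.022 m and z of tote_c_mid in the frame of cabinet_base between 0.0775 and 0.0915 m and y of tote_c_mid in the frame of cabinet_base between -0.115 and 0.115 m and contact force between the fingers and tote_c below 0.1 N and value of joint flap below 0.06 rad and x of pole_mid in the frame of rest_mid between -0.03 and 0.03 m and y of pole_mid in the frame of rest_mid between -0.01 and 0.01 m and z of pole_mid in the frame of rest_mid between -0.007 and 0.007 m and angle between the x axis of pole_mid and the x axis of rest_mid, either way round below 0.12 rad); the robot touches nothing.
It fails at once if the gripper or arm touches the varnished flap (contact force between any of the fingers, the arm and flap above 1 N).
It fails at once if the flap slams (faster than 2 rad/s) (velocity of joint flap below -2 rad/s).
It fails at once if a bystander is moved by more than 3 cm (distance of any of masking_tape, beeswax_cake from where it was at the start of the episode above 0.03 m).
Of tote_a, tote_b, tote_c only 2 to 3 are there at a start; the rules pass over those that are not, and their reading is None.
At some moment in a run one of tote_a, tote_b, tote_c may be knocked a few centimetres aside while the robot is not near it.
It also fails if it takes over 210 s, if anything falls off the work surface, if the arm or the gripper's body presses on something with over 40 N, if the wrist force passes 120 N, or if a joint passes its speed limit or range.

## Robot

A 6-joint arm with a two-finger parallel gripper is mounted at the origin on a cart in front of the work surface, level with it; the furniture and walls round the work are solid. World frame = base frame: x ahead of the robot, y to its left, z up, the work surface at z = 0. Lengths are in mm, angles in degrees, forces in N, time in s.
With the tool pointing down it reaches from about 300 to 850 mm from the base axis. Payload 4.2 kg.
Tool frame: the origin (TCP) lies at the very end of the fingers, on their centre line; the grasp point (between the pads) lies 19 mm behind it; x points along the fingers, y is the direction in which the jaws open and shut, and the axes are right-handed (so a half turn about x gives the same grasp; the last joint's range is limited). The gripper opens to 91 mm and grips with 3 to 60 N. Pads are 32 mm wide; open, the fingers measure 118 mm over their backs; the gripper's body (76 mm by 178 mm) begins 60 mm behind the grasp point.
Start: joints at [-66.864, 18.312, 89.639, -0, 72.044, -1.146], TCP at [236.461, -524.147, 213.976] pointing down, gripper open.
Joint ranges: [-177.97, 177.97], [-48.28, 115.42], [12.27, 149.76], [-77.06, 257.06], [2.81, 150.46], [-146.56, 146.56]. Speed limits (degrees/s): [147.25, 147.25, 180, 180, 180, 180].

## Interface

Orientations are given as [roll, pitch, yaw] about the fixed x, y, z axes, in that order (R = Rz(yaw) Ry(pitch) Rx(roll)).
In Python, from workcell import sensors, grab_frame, job_done, finder gives the robot as it stands.
- The arm moves only by the tool play_rows, never from a script. Its argument "motion" is a list of rows, each a list of 5 numbers: the shift along the world's x, y, z in m, then the turn about the world's z in rad, then the opening, from 0 (shut) to 1 (fully open). In form: [[tx, ty, tz, roll, fingers], ...]. A call has exactly 8 rows; each row is the pose to reach, as a shift and turn from the pose commanded when the call began; what a row does not reach only later rows make up. A row lasts 1/12 s, in which the tool goes at most 41.7 mm and 7.16 degrees, less where a joint would pass 70% of its speed; a pose out of reach is approached as far as the arm can. A call with a gripper value outside its range is refused whole. The fingers move at their own pace and stop on an object; "squeeze" is the grip in N (left out, the last holds). Time passes only in rows, so rows that repeat a pose let the fingers close, or fill a call up. It gives the time, the measured TCP pose, the force and the opening at its end, in the units of the state.
- sensors.state(): the state, without advancing time (a new reading comes with each control period).
- grab_frame(name): name is "scene" or "top" or "wrist"; returns a dict with "img" (384x512x3 uint8, blue, green, red), "fx", "fy", "cx", "cy" (pixels), "rvec" (rotation vector, rad) and "tvec" (3), from world to camera coordinates, as OpenCV has them; the wrist camera has in their place "tool_from_camera" (4x4, takes a point from camera to tool coordinates, whose origin is the TCP and whose axes are the tool frame's). Camera axes: x right, y down, z forward; pixel columns grow to the right and rows downward; lengths in mm; the calibration is good to about 2 mm. The wrist camera is an equidistant fisheye: a pixel r from the principal point sees the ray r / f radians off the axis. A picture is of the moment at which its call begins: read the wrist's pose just before it. There is no depth.
- job_done(): hands the job in, once; it reports no verdict.
Trained networks look in a picture, given as the dict that the camera call returned (one of the last four; its "shot" number tells which), for a name from the list of things; names that differ only in an ending like _2 or _b are one class to them, and where a whole thing is asked for, a point or a joint stands for the part that bears it (a point fixed in the world has none). Each returns a list of dicts, best first, with "conf" (0 to 1); they miss things now and then, are a little off and sometimes report something else, mostly with a low value. They report only what shows in the picture. A call takes as long as a camera call.
- finder.spot_in(picture, label): "point" ([column, row] in pixels, amid what is visible of it).
- finder.spot_point(picture, label): "point" ([column, row] in pixels: a listed point, or the origin of a listed thing).
The state is a dict: "time_s": time; "qpos": joint angles; "qvel": joint speeds; "effort": joint torques, N m; "ee_pos": TCP position; "ee_rot": TCP orientation; "force": force on the tool from outside, world axes, zero at the start; "torque": the same for the moment, N m; "gripper_width": finger opening in mm.
Only numpy, scipy, OpenCV 4.12 (cv2) and the standard library are available. Lean on these libraries where they do the work, as an engineer would, in place of code of your own. Each camera call takes 0.05 s, during which the arm holds its last target.

## Working session

There is one attempt and no reset: what is moved stays moved. The work goes in short steps, Python scripts to look and compute and a tool call to move; the robot and the scene stay as the last step left them, time stands still between calls to the robot, and variables do not carry over. Pictures are saved under pics/ and viewed, and the job is handed in when it is done.

Besides the shell and the picture viewer there is one more tool, called after ">>>" as a command line: name --pt "numbers of a row" for each row, then --argument value for the rest. play_rows: Moves the arm, as the interface text tells. Its arguments: {"type":"object","properties":{"motion":{"type":"array","items":{"type":"array","items":{"type":"number"}}},"squeeze":{"type":"number"}},"required":["motion"]}

```bash
ls; mkdir -p pics; python3 - <<'E'
from workcell import sensors, grab_frame, finder
import cv2
print(sensors.state())
for n in ["scene","top","wrist"]:
    f=grab_frame(n); cv2.imwrite(f"pics/{n}0.png",f["img"]); print(n,{k:v for k,v in f.items() if k!="img"})
E
```

```text
pics
{'time_s': 0.0, 'qpos': array([-6.68656489e+01,  1.83525816e+01,  8.97078908e+01,  1.02960052e-04,
        7.20428696e+01, -1.14550836e+00]), 'qvel': array([-0.0114385 , -0.00431904,  0.03742595, -0.02421383,  0.06079556,
       -0.02832816]), 'effort': array([ 1.41969871e-03, -4.12458622e+01, -2.31973171e+01,  7.27877906e-02,
        4.56800626e-02, -1.73515655e-04]), 'ee_pos': array([ 236.2402059 , -523.66671482,  213.10078981]), 'ee_rot': array([-91.19977983,  89.89665791, 113.08004779]), 'force': array([-0.53845213, -0.26536565,  0.62691441]), 'torque': array([-0.02585087,  0.01174519, -0.02415801]), 'gripper_width': 90.92591158661014}
scene {'fx': 440.4047528141286, 'fy': 440.4047528141286, 'cx': 252.64364566578593, 'cy': 188.34871559355668, 'rvec': array([ 0.90091607, -2.20619593,  1.36636345]), 'tvec': array([332.72218156, 286.79418567, 772.68190615]), 'shot': 1}
top {'fx': 425.1061188741524, 'fy': 425.1061188741524, 'cx': 253.3775418897305, 'cy': 188.57416130308454, 'rvec': array([ 2.14286462, -2.17200766,  0.09959373]), 'tvec': array([ -61.78835038,  557.37364459, 1163.67510824]), 'shot': 2}
wrist {'fx': 297.3186396354542, 'fy': 297.3186396354542, 'cx': 248.69836500999057, 'cy': 193.50252609230358, 'tool_from_camera': array([[ 2.33872261e-04, -2.35701115e-01,  9.71825565e-01,
        -1.70741541e+02],
       [ 9.99999973e-01,  6.32494485e-05, -2.25312336e-04,
        -4.81633454e-01],
       [-8.36106209e-06,  9.71825591e-01,  2.35701124e-01,
        -6.47419366e+01],
       [ 0.00000000e+00,  0.00000000e+00,  0.00000000e+00,
         1.00000000e+00]]), 'shot': 3}
```

View pics/scene0.png

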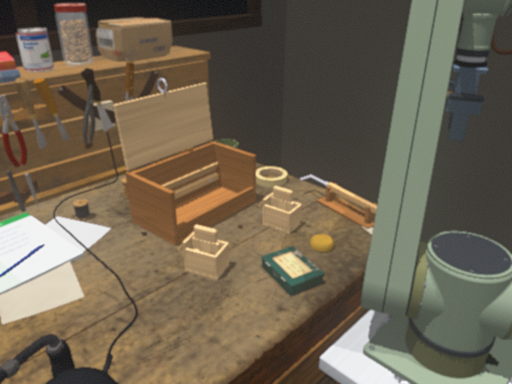

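View pics/top0.png

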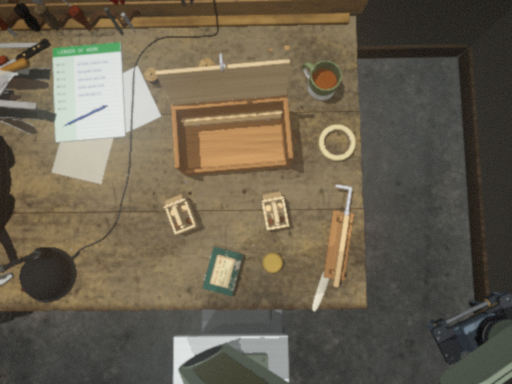

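View pics/wrist0.png

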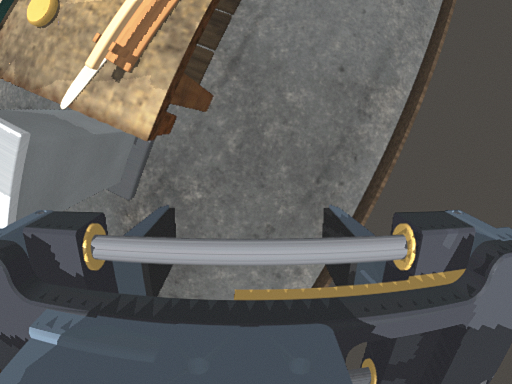

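```bash
cat > h.py <<'E'
import numpy as np, cv2
from workcell import sensors, grab_frame, job_done, finder
from scipy.spatial.transform import Rotation as R
def cam(f):
    M=cv2.Rodrigues(np.array(f["rvec"]))[0]; t=np.array(f["tvec"]); return M,t
def ray(f,p):
    M,t=cam(f); d=np.array([(p[0]-f["cx"])/f["fx"],(p[1]-f["cy"])/f["fy"],1.]); d=M.T@d
    return -M.T@t, d/np.linalg.norm(d)
def toolpose(s=None):
    s=s or sensors.state()
    return R.from_euler('xyz',s["ee_rot"],degrees=True).as_matrix(), np.array(s["ee_pos"])
def wray(f,p,s):
    T=np.array(f["tool_from_camera"]); u=np.array([p[0]-f["cx"],p[1]-f["cy"]])/f["fx"]; r=np.linalg.norm(u)
    d=np.array([0,0,1.]) if r<1e-9 else np.array([*(u/r*np.sin(r)),np.cos(r)])
    Rt,pt=toolpose(s); return Rt@T[:3,3]+pt, Rt@T[:3,:3]@d
def onz(r,z): o,d=r; return o+d*(z-o[2])/d[2]
def tri(*rs):
    A=np.zeros((3,3));b=np.zeros(3)
    for o,d in rs:
        P=np.eye(3)-np.outer(d,d);A+=P;b+=P@o
    x=np.linalg.solve(A,b); return x,max(np.linalg.norm((np.eye(3)-np.outer(d,d))@(x-o)) for o,d in rs)
def proj(f,X):
    M,t=cam(f); c=(M@np.atleast_2d(X).T).T+t; return c[:,:2]/c[:,2:]*f["fx"]+[f["cx"],f["cy"]]
def wproj(f,X,s):
    T=np.array(f["tool_from_camera"]);Rt,pt=toolpose(s)
    c=(np.atleast_2d(X)-pt)@Rt; c=(c-T[:3,3])@T[:3,:3]
    r=np.linalg.norm(c[:,:2],axis=1);th=np.arctan2(r,c[:,2]); return c[:,:2]/r[:,None]*th[:,None]*f["fx"]+[f["cx"],f["cy"]]
def save(f,n,sc=1): cv2.imwrite("pics/"+n+".png",f["img"])
E
python3 - <<'E'
from h import *
fs=grab_frame("scene");ft=grab_frame("top")
for l in ["cabinet_base","cleat_nose","cleat_home","flap_hinge","ring_eye","pole_mid","pole_hook","rest_mid","tote_a_mid","tote_a","masking_tape","beeswax_cake"]:
    for n,f in (("s",fs),("t",ft)):
        print(l,n,[(np.round(d["point"],1).tolist(),round(d["conf"],2)) for d in finder.spot_point(f,l)][:4])
E
```

```text
cabinet_base s []
cabinet_base t [([233.2, 145.7], 0.67), ([333.0, 144.2], 0.36)]
cleat_nose s [([183.4, 173.8], 0.91), ([340.7, 189.6], 0.5)]
cleat_nose t [([234.6, 117.2], 0.74)]
cleat_home s [([193.8, 180.5], 0.88)]
cleat_home t [([233.8, 128.5], 0.7), ([235.0, 146.1], 0.24)]
flap_hinge s [([175.1, 152.7], 0.72)]
flap_hinge t [([226.9, 98.5], 0.91)]
ring_eye s [([156.9, 86.9], 0.61)]
ring_eye t [([223.4, 60.2], 0.88)]
pole_mid s [([342.6, 191.2], 0.85), ([271.5, 182.9], 0.72)]
pole_mid t [([341.1, 236.8], 0.96)]
pole_hook s [([303.4, 175.9], 0.75)]
pole_hook t [([344.0, 191.7], 0.93)]
rest_mid s [([345.6, 189.8], 0.82), ([320.2, 246.4], 0.21)]
rest_mid t [([341.8, 235.0], 0.98), ([235.4, 144.9], 0.66)]
tote_a_mid s [([208.9, 248.9], 0.71), ([271.0, 181.1], 0.21)]
tote_a_mid t [([182.0, 217.0], 0.82), ([340.6, 189.6], 0.46), ([232.9, 130.9], 0.44)]
tote_a s [([283.9, 224.4], 0.7)]
tote_a t [([184.5, 218.7], 0.95), ([275.0, 213.8], 0.95), ([344.1, 237.1], 0.35)]
masking_tape s [([271.2, 182.4], 0.72)]
masking_tape t [([334.1, 146.9], 0.84), ([341.0, 235.9], 0.2)]
beeswax_cake s [([317.1, 251.4], 0.85), ([197.9, 211.9], 0.32)]
beeswax_cake t [([270.9, 260.7], 0.85)]
```

```bash
python3 - <<'E'
from h import *
a=cv2.imread("pics/top0.png");b=cv2.imread("pics/scene0.png")
def crop(im,x,y,w,h,s,n):
    c=cv2.resize(im[y:y+h,x:x+w],None,fx=s,fy=s,interpolation=cv2.INTER_CUBIC)
    for i in range(0,w,20):
        cv2.line(c,(i*s,0),(i*s,6),(0,255,255),1); cv2.putText(c,str(x+i),(i*s,18),0,.35,(0,255,255),1)
    for i in range(0,h,20):
        cv2.line(c,(0,i*s),(6,i*s),(0,255,255),1); cv2.putText(c,str(y+i),(8,i*s+4),0,.35,(0,255,255),1)
    cv2.imwrite("pics/"+n+".png",c)
crop(a,150,45,160,130,5,"c_topcab");crop(a,155,180,200,140,4,"c_toptot")
crop(b,100,70,170,170,3,"c_scab")
E
```

```text
(no output)
```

View pics/c_topcab.png

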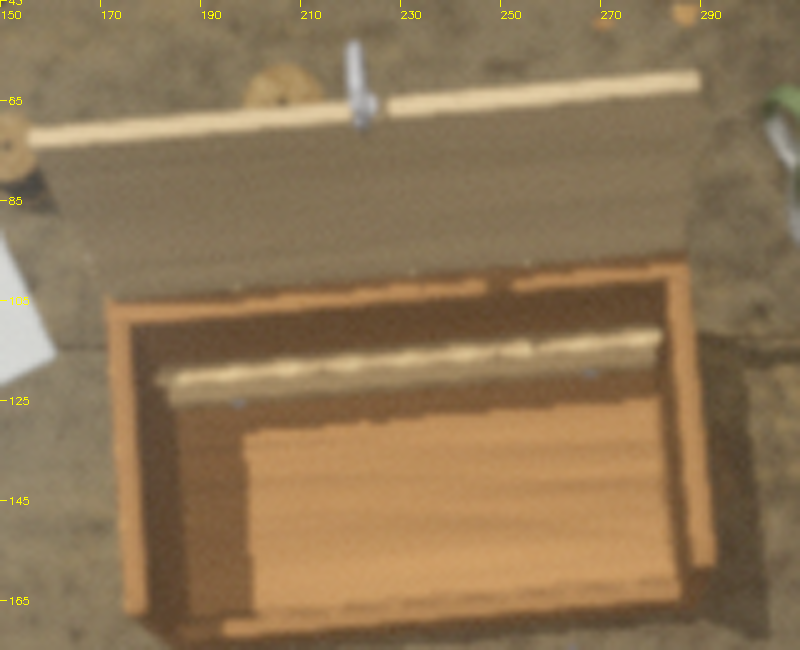

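View pics/c_toptot.png

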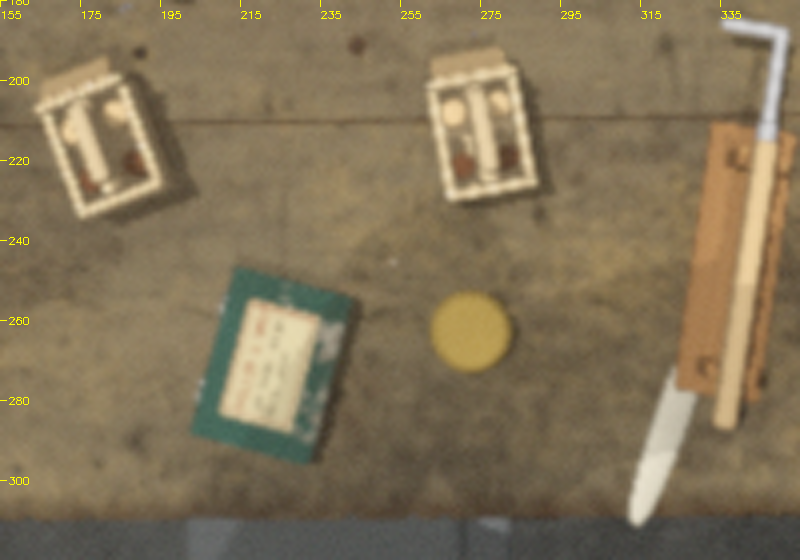

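View pics/c_scab.png

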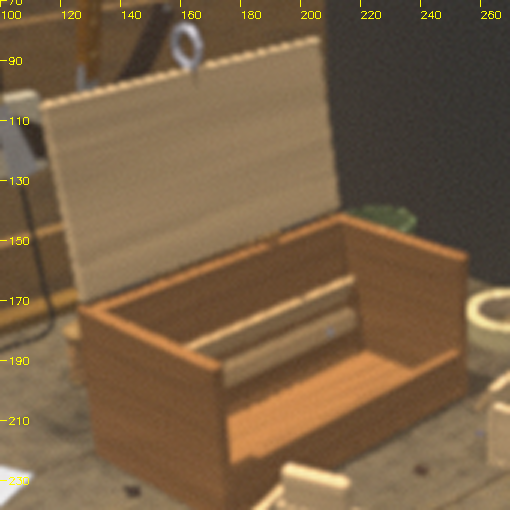

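```bash
cat > fit.py <<'E'
from h import *
from scipy.optimize import least_squares
fs=grab_frame("scene");ft=grab_frame("top")
for n,f in(("s",fs),("t",ft)): print(n,cam(f)[0].T@-cam(f)[1])
def fl(a,r,y,off=0): return [90-r*np.cos(a)-off*np.sin(a),y,150+r*np.sin(a)-off*np.cos(a)]
T=[([-78,152,144],174.6,167.4),([-78,-152,144],293.2,158.4),([-78,-140,144],288.4,159),([-78,140,144],179.4,167),
 ([75,140,144],176.4,110),([75,-140,144],283.4,101.6),(("r",183,0),222,60.8),([59,138,88],182.5,118.5),([59,-138,88],281,112)]
S=[([-78,152,144],173.3,194),([-78,-152,144],255.3,156),([98,152,144],127.3,173.3),(("r",183,0),162.3,85.3),([-78,-152,0],None,None)]
S=S[:4]
def W(p,c):
    x,y,th,a=p
    if c[0]=="r": c=fl(a,c[1],c[2])
    c=np.array(c); return np.array([x+c[0]*np.cos(th)-c[1]*np.sin(th),y+c[0]*np.sin(th)+c[1]*np.cos(th),c[2]])
def res(p): return np.concatenate([proj(f,W(p,c))[0]-[u,v] for f,L in((ft,T),(fs,S)) for c,u,v in L])
s=least_squares(res,[550,50,0,1.6],loss="soft_l1")
x=s.x; print("cab",x[:2],np.degrees(x[2]),"flap",x[3]); print(np.round(s.fun.reshape(-1,2),1).tolist())
print("ring",W(x,("r",183,0)), "nose",W(x,[59,0,88]),"home",W(x,[15,0,84.5]))
o=tri(ray(ft,(222,60.8)),ray(fs,(162.3,85.3)));print("ring tri",o)
E
python3 fit.py; python3 - <<'E'
from h import *
fs=grab_frame("scene");ft=grab_frame("top")
for nm,u,v,z in [("pole_end",(334.5),287,49),("polemid",341.1,236.8,49),("rodstart",346.5,214.5,49),("corner",350,189.5,49),("hooktip",336.5,186.5,49),
 ("ta handle far",173.5,206.5,105),("ta handle near",181.5,227,105),("ta tongueL",164.5,202,73),("ta tongueR",184,197.5,73),("nearL",175,234,60),("nearR",195.5,227,60),
 ("tb handle far",273.5,203,105),("tb near",276.5,224.5,105),("tb nearL",267.5,229.5,60),("tb nearR",288.5,226.5,60),("tb farR",283.5,197,73),("tb farL",262.5,201.5,73),
 ("bees",271.5,263,19),("tapeC",337,142.5,25)]:
    print(nm,np.round(onz(ray(ft,(u,v)),z),1))
E
```

```text
s [-152.2286641   637.35980671  600.49245936]
t [ 426.60853661  -88.32927874 1216.06991266]
cab [687.76592223 -17.44336543] 3.723059145598988 flap 1.7071015544957748
[[0.2, 0.5], [0.2, 0.1], [0.3, -0.2], [0.1, 0.5], [-0.3, -0.5], [0.2, -0.8], [0.2, 0.3], [-1.3, 2.7], [1.2, 1.0], [-2.9, -1.3], [1.4, -1.5], [-2.8, -1.7], [-0.6, -0.5]]
ring [802.39019291  -9.98462077 331.30264136] nose [746.64140662 -13.61226402  88.        ] home [702.73426572 -16.4693566   84.5       ]
ring tri (array([802.63435731, -10.45683401, 330.33563122]), np.float64(1.2079421831644945))
pole_end [ 285.4 -284.1   49. ]
polemid [ 419.1 -306.5   49. ]
rodstart [ 479.4 -323.3   49. ]
corner [ 548.  -335.4   49. ]
hooktip [ 556.8 -298.6   49. ]
ta handle far [503.9 139.9 105. ]
ta handle near [450.  118.5 105. ]
ta tongueL [518.7 171.   73. ]
ta tongueR [530.2 118.1  73. ]
nearL [432.3 144.4  60. ]
nearR [450.5  88.7  60. ]
tb handle far [ 509.5 -122.7  105. ]
tb near [ 453.3 -129.5  105. ]
tb nearL [ 441.2 -106.6   60. ]
tb nearR [ 448.6 -163.5   60. ]
tb farR [ 527.7 -150.9   73. ]
tb farL [516.4 -94.2  73. ]
bees [ 349.  -116.9   19. ]
tapeC [ 685.3 -308.6   25. ]
```

```bash
python3 - <<'E'
from h import *
Rt,p=toolpose(); print(np.round(Rt,3),p)
E
```

```text
[[ 0.     0.411 -0.912]
 [-0.    -0.912 -0.411]
 [-1.     0.     0.   ]] [ 236.46747066 -524.15121029  213.98754274]
```

>>> play_rows --pt "0.01 0.015 0.0 0.12 1" --pt "0.02 0.03 0.0 0.24 1" --pt "0.03 0.045 0.0 0.36 1" --pt "0.04 0.06 0.0 0.48 1" --pt "0.05 0.075 0.0 0.6 1" --pt "0.06 0.09 0.0 0.72 1" --pt "0.07 0.105 0.0 0.84 1" --pt "0.08 0.12 0.0 0.96 1"

```text
time_s: 2.32
ee_pos: [316.9, -403.4, 214.1]
ee_rot: [67.6, 90.0, -32.7]
force: [-0.3, 0.2, -1.5]
gripper_width: 91.4
```

>>> play_rows --pt "0.01 0.015 0.0 0.12 1" --pt "0.02 0.03 0.0 0.24 1" --pt "0.03 0.045 0.0 0.36 1" --pt "0.04 0.06 0.0 0.48 1" --pt "0.05 0.075 0.0 0.6 1" --pt "0.06 0.09 0.0 0.72 1" --pt "0.07 0.105 0.0 0.84 1" --pt "0.08 0.12 0.0 0.96 1"

```text
time_s: 2.98
ee_pos: [396.9, -283.4, 214.1]
ee_rot: [29.2, 90.0, -16.1]
force: [-0.2, 1.2, 0.7]
gripper_width: 90.8
```

>>> play_rows --pt "0.01 0.02 0.0 0.12 1" --pt "0.02 0.04 0.0 0.24 1" --pt "0.03 0.06 0.0 0.36 1" --pt "0.04 0.08 0.0 0.48 1" --pt "0.05 0.1 0.0 0.6 1" --pt "0.06 0.12 0.0 0.72 1" --pt "0.07 0.14 0.0 0.84 1" --pt "0.085 0.16 0.0 0.92 1"

```text
time_s: 3.65
ee_pos: [481.2, -123.1, 214.2]
ee_rot: [176.7, 90.0, -176.0]
force: [0.2, -0.6, 0.1]
gripper_width: 91.2
```

```bash
cat > look.py <<'E'
from h import *
import sys
s=sensors.state(); f=grab_frame("wrist"); save(f,sys.argv[1])
Rt,p=toolpose(s); print(s["time_s"],np.round(p,1),"yaw_y",np.degrees(np.arctan2(Rt[1,1],Rt[0,1])).round(2),np.round(s["force"],1),s["gripper_width"].round(1), np.round(s["qpos"],0))
import pickle; pickle.dump((f,s),open("last.pkl","wb"))
for l in sys.argv[2:]:
    print(l,[(np.round(d["point"],1).tolist(),round(d["conf"],2)) for d in finder.spot_point(f,l)][:4])
E
python3 look.py w1 tote_a_mid tote_a
```

```text
Traceback (most recent call last):
  File "look.py", line 4, in <module>
    Rt,p=toolpose(s); print(s["time_s"],np.round(p,1),"yaw_y",np.degrees(np.arctan2(Rt[1,1],Rt[0,1])).round(2),np.round(s["force"],1),s["gripper_width"].round(1), np.round(s["qpos"],0))
                                                                                                                                      ^^^^^^^^^^^^^^^^^^^^^^^^
AttributeError: 'float' object has no attribute 'round'
```

View pics/w1.png

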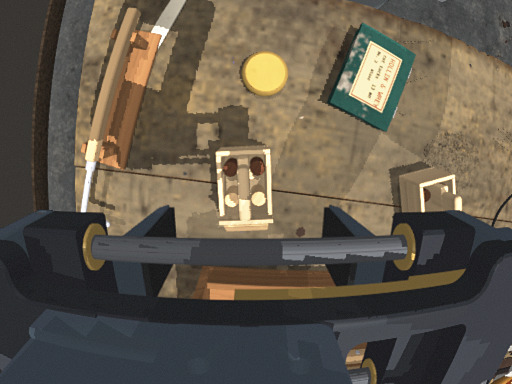

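```bash
sed -i 's/s\["gripper_width"\].round(1)/round(s["gripper_width"],1)/' look.py; python3 look.py w2 tote_a_mid tote_a
cat > crop.py <<'E'
import sys,cv2
n,x,y,w,h,s,o=sys.argv[1:];x,y,w,h,s=map(int,(x,y,w,h,s))
im=cv2.imread("pics/"+n+".png");c=cv2.resize(im[y:y+h,x:x+w],None,fx=s,fy=s,interpolation=cv2.INTER_CUBIC)
for i in range(0,w,10):
    cv2.line(c,(i*s,0),(i*s,6),(0,255,255),1); cv2.putText(c,str(x+i),(i*s,18),0,.35,(0,255,255),1)
for i in range(0,h,10):
    cv2.line(c,(0,i*s),(6,i*s),(0,255,255),1); cv2.putText(c,str(y+i),(8,i*s+4),0,.35,(0,255,255),1)
cv2.imwrite("pics/"+o+".png",c)
E
python3 crop.py w2 200 130 100 110 5 c_w2; python3 crop.py w2 390 150 80 70 7 c_w2a
```

```text
3.7 [ 484.4 -120.1  214.2] yaw_y 97.49 [2.  2.1 0.4] 91.1 [ -15.   11.   99.    0.   69. -113.]
tote_a_mid [([432.2, 205.4], 0.78), ([241.2, 179.0], 0.51)]
tote_a [([414.4, 192.6], 0.96), ([239.3, 173.0], 0.77)]
```

View pics/c_w2.png

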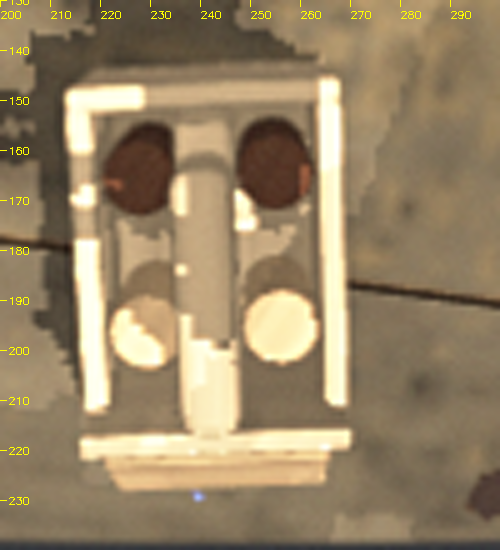

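```bash
cat > tfit.py <<'E'
from h import *
from scipy.optimize import least_squares
import pickle
def fit(obs,x0,f=None,s=None):
    if f is None: f,s=pickle.load(open("last.pkl","rb"))
    def W(p):
        c,sn=np.cos(p[2]),np.sin(p[2]); return np.array([[p[0]+c*a-sn*b,p[1]+sn*a+c*b,z] for (a,b,z),_,_ in obs])
    uv=np.array([[u,v] for _,u,v in obs])
    r=least_squares(lambda p:(wproj(f,W([p[0]*100,p[1]*100,p[2]]),s)-uv).ravel(),[x0[0]/100,x0[1]/100,x0[2]])
    x=r.x*[100,100,180/np.pi]; print("pose",np.round(x,1)); print(np.round(r.fun.reshape(-1,2),1).tolist()); return x
E
python3 - <<'E'
from tfit import *
fit([((-40,30,60),267.5,145),((-40,-30,60),213.5,147),((40,-30,75),216,220),((40,30,75),270,218),((-27,0,105),240.5,161.5),((27,0,105),242.3,217)],(481,-126,.1))
f,s=pickle.load(open("last.pkl","rb"));Rt,p=toolpose(s);print(wproj(f,np.array([p,p-[0,0,0]+[0,0,19]]),s))
E
```

```text
pose [ 483.  -127.3    9.4]
[[0.6, -0.7], [-0.2, -0.7], [-0.0, 0.2], [0.4, 0.5], [-0.5, 0.9], [-0.1, -0.3]]
[[248.41462785 234.14604144]
 [248.47089886 246.6764375 ]]
```

View pics/c_w2a.png

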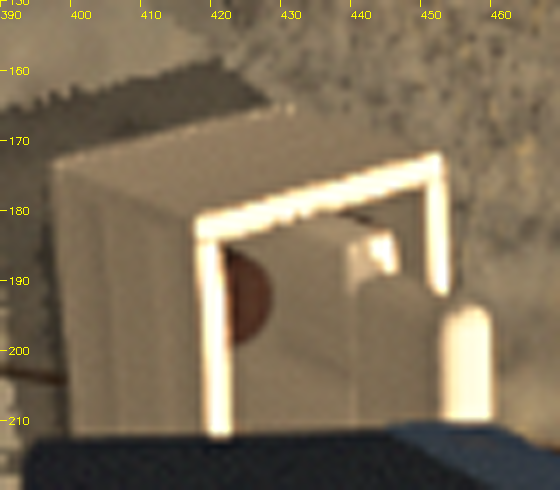

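```bash
python3 look.py w3; python3 look.py w4; python3 crop.py w4 200 130 100 110 5 c_w4
```

```text
3.85 [ 481.4 -123.9  213.9] yaw_y 97.03 [ 0.  -0.3  1. ] 91.2 [ -16.   11.   99.   -0.   69. -113.]
3.9 [ 481.2 -124.4  213.9] yaw_y 96.98 [-0.3  0.4 -0.5] 91.7 [ -16.   11.   99.   -0.   69. -113.]
```

View pics/c_w4.png

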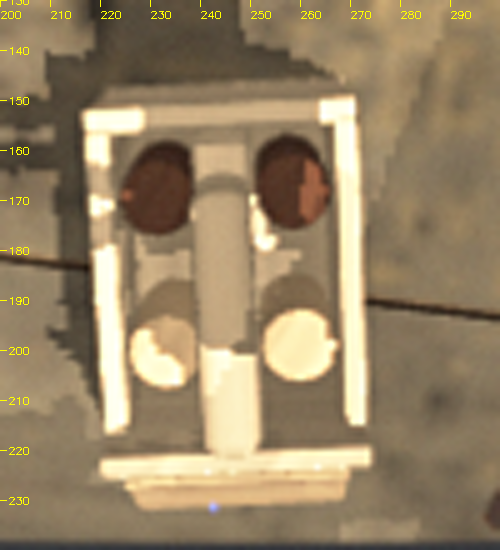

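```bash
python3 - <<'E'
from tfit import *
fit([((-40,30,60),271,149),((-40,-30,60),216.7,151.5),((40,-30,75),220,224),((40,30,75),274,222),((-27,0,105),243.6,165.5),((27,0,105),246.2,220.5)],(481,-126,.1))
E
```

```text
pose [ 482.9 -127.7    9.5]
[[0.2, -1.0], [-0.2, -1.1], [-0.1, 0.2], [0.1, 0.0], [0.0, 1.3], [-0.0, 0.3]]
```

>>> play_rows --pt "0.001 -0.0015 -0.03 0.02 1" --pt "0.0016 -0.0033 -0.06 0.044 1" --pt "0.0016 -0.0033 -0.09 0.044 1" --pt "0.0016 -0.0033 -0.12 0.044 1" --pt "0.0016 -0.0033 -0.146 0.044 1" --pt "0.0016 -0.0033 -0.146 0.044 1" --pt "0.0016 -0.0033 -0.146 0.044 0.0" --pt "0.0016 -0.0033 -0.146 0.044 0.0" --squeeze 25

```text
time_s: 4.62
ee_pos: [484.0, -128.3, 69.3]
ee_rot: [-25.5, 89.9, -16.0]
force: [1.3, -0.6, 1.0]
gripper_width: 80.9
```

>>> play_rows --pt "0 0 0 0 0" --pt "0 0 0 0 0" --pt "0 0 0 0 0" --pt "0 0 0 0 0" --pt "0 0 0 0 0" --pt "0 0 0.01 0 0" --pt "0 0 0.02 0 0" --pt "0 0 0.03 0 0"

```text
time_s: 5.28
ee_pos: [483.3, -127.5, 99.3]
ee_rot: [-19.5, 90.0, -10.0]
force: [0.0, 0.3, 0.5]
gripper_width: 27.2
```

```bash
python3 look.py w5
```

```text
5.2833 [ 483.3 -127.5   99.3] yaw_y 99.53 [0.  0.3 0.5] 27.2 [ -16.   18.  109.    0.   53. -116.]
```

View pics/w5.png

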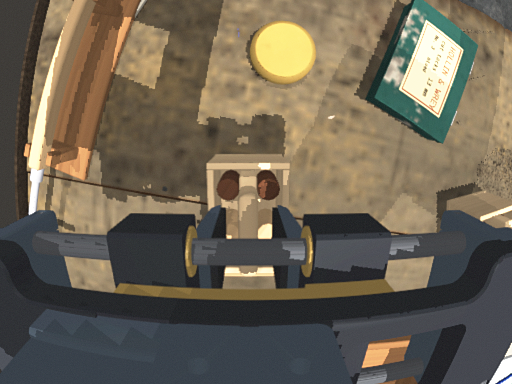

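>>> play_rows --pt "0 0 -0.015 0 0.4" --pt "0 0 -0.03 0 0.4" --pt "0 0 -0.031 0 0.2" --pt "0 0 -0.031 0 0" --pt "0 0 -0.031 0 0" --pt "0 0 -0.031 0 0" --pt "0 0 -0.031 0 0" --pt "0 0 -0.031 0 0"

```text
time_s: 6.0
ee_pos: [483.7, -127.7, 67.8]
ee_rot: [-24.3, 89.9, -14.8]
force: [0.3, 0.1, 2.9]
gripper_width: 11.9
```

>>> play_rows --pt "0 0 0 0 0" --pt "0 0 0 0 0" --pt "0 0 0.0 0 0" --pt "0 0 0.01 0 0" --pt "0 0 0.03 0 0" --pt "0 0 0.05 0 0" --pt "0 0 0.06 0 0" --pt "0 0 0.06 0 0"

```text
time_s: 6.67
ee_pos: [484.4, -127.8, 129.2]
ee_rot: [-24.3, 89.7, -14.8]
force: [0.8, 0.1, -1.7]
gripper_width: 11.7
```

```bash
python3 look.py w6
```

```text
6.6667 [ 484.4 -127.8  129.2] yaw_y 99.52 [ 0.8  0.1 -1.7] 11.7 [ -16.   16.  107.    0.   57. -116.]
```

View pics/w6.png

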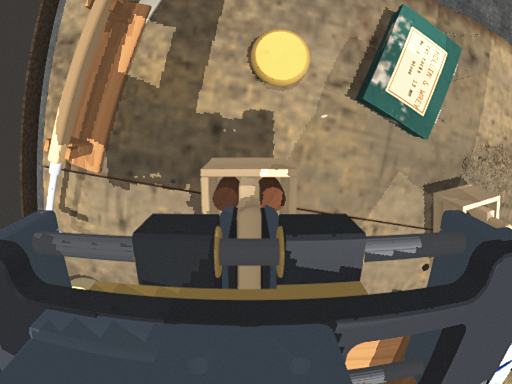

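```bash
sed -i 's/\[59,138,88\]/[63.3,140,90.5]/; s/\[59,-138,88\]/[63.3,-140,90.5]/; ' fit.py; python3 fit.py; sed 's/((ft,T),(fs,S))/((ft,T),)/' fit.py > fit2.py; python3 fit2.py; python3 - <<'E'
from h import *
f=grab_frame("top");save(f,"top1")
E
python3 crop.py top1 150 45 160 130 5 c_top1
```

```text
s [-152.2286641   637.35980671  600.49245936]
t [ 426.60853661  -88.32927874 1216.06991266]
cab [687.08973098 -17.43840361] 3.6238364540267978 flap 1.7112486232060413
[[0.2, 0.7], [0.1, 0.4], [0.2, 0.2], [0.1, 0.7], [-0.3, -0.3], [0.2, -0.4], [0.2, 0.3], [-2.2, 1.1], [1.9, -0.5], [-2.8, -1.3], [1.6, -1.4], [-2.7, -1.7], [-0.6, -0.4]]
ring [802.47690215 -10.13066296 331.19795875] nose [745.97176164 -13.70926627  88.        ] home [702.05973878 -16.49031785  84.5       ]
ring tri (array([802.63435731, -10.45683401, 330.33563122]), np.float64(1.2079421831644945))
s [-152.2286641   637.35980671  600.49245936]
t [ 426.60853661  -88.32927874 1216.06991266]
cab [585.44921114  16.90077868] -3.6369683694311443 flap 2.736099573736887
[[-17.4, 33.0], [-16.3, 48.0], [-16.3, 47.1], [-17.5, 33.7], [-10.1, 31.5], [-8.5, 45.0], [-0.2, 2.5], [-12.2, 31.6], [-7.0, 43.0]]
ring [8.43089443e+02 5.24529867e-01 2.22188358e+02] nose [644.33038556  13.15814596  88.        ] home [600.41900125  15.94926189  84.5       ]
ring tri (array([802.63435731, -10.45683401, 330.33563122]), np.float64(1.2079421831644945))
```

View pics/c_top1.png

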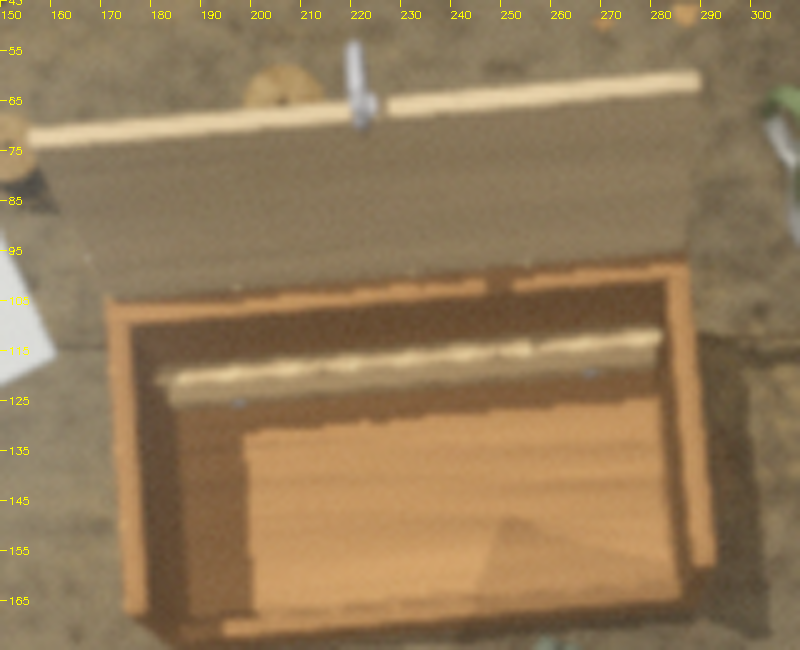

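>>> play_rows --pt "0 0 0.02 -0.02 0" --pt "0.02 0.005 0.03 -0.04 0" --pt "0.05 0.015 0.035 -0.06 0" --pt "0.08 0.025 0.035 -0.08 0" --pt "0.11 0.035 0.035 -0.1 0" --pt "0.14 0.045 0.035 -0.1025 0" --pt "0.165 0.055 0.035 -0.1025 0" --pt "0.19 0.06 0.03 -0.1025 0"

```text
time_s: 7.63
ee_pos: [674.6, -66.1, 156.5]
ee_rot: [90.1, 90.0, 93.8]
force: [0.3, 0.0, -1.2]
gripper_width: 12.0
```

>>> play_rows --pt "0.015 0.003 0 0 0" --pt "0.02 0.005 -0.005 0 0" --pt "0.024 0.005 -0.01 0 0" --pt "0.024 0.005 -0.01 0 0" --pt "0.024 0.005 -0.01 0 0" --pt "0.024 0.005 -0.01 0 0" --pt "0.024 0.005 -0.01 0 0" --pt "0.024 0.005 -0.01 0 0"

```text
time_s: 8.3
ee_pos: [696.7, -62.8, 147.7]
ee_rot: [-5.0, 90.0, -1.4]
force: [0.5, 0.8, -2.2]
gripper_width: 11.9
```

```bash
python3 look.py w7;python3 - <<'E'
from h import *
f=grab_frame("top");save(f,"top2");f=grab_frame("scene");save(f,"scene2")
E
python3 crop.py top2 150 45 160 130 5 c_top2; python3 crop.py scene2 100 50 180 180 4 c_scene2
```

```text
8.3 [696.7 -62.8 147.7] yaw_y 93.62 [ 0.5  0.8 -2.2] 11.9 [  -6.   32.   77.    0.   71. -100.]
```

View pics/w7.png

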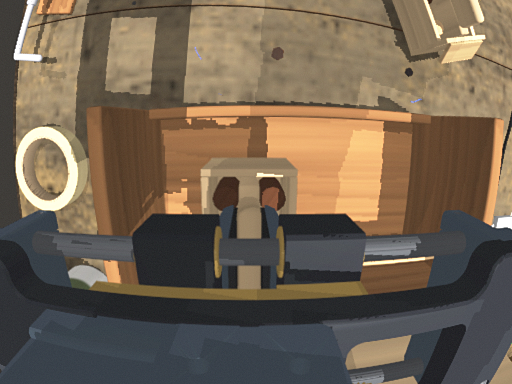

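View pics/c_scene2.png

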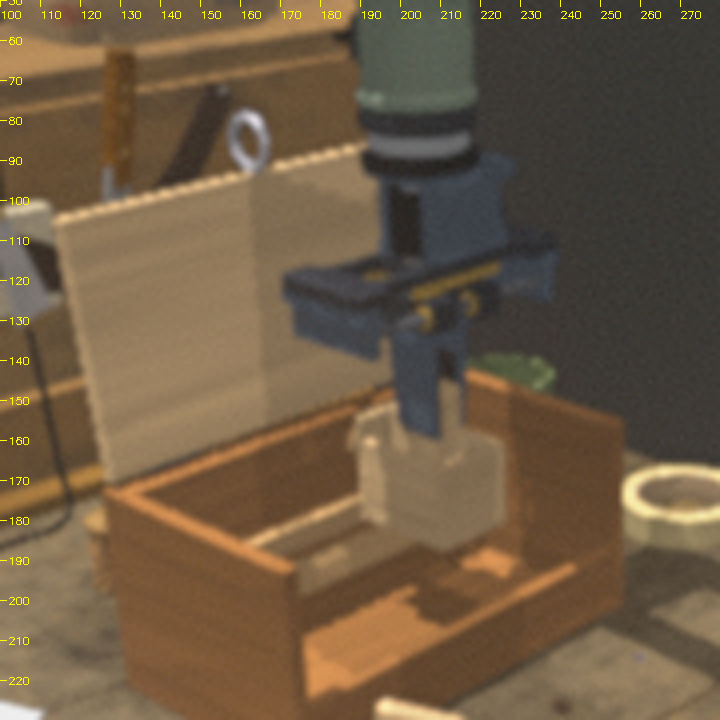

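```bash
python3 crop.py w7 80 90 130 60 6 a1; python3 crop.py w7 350 95 162 60 5 a2;python3 crop.py w7 350 240 162 40 5 a3; cd pics; python3 -c "
import cv2,numpy as np
L=[cv2.imread(f'a{i}.png') for i in (1,2,3)];w=max(l.shape[1] for l in L)
cv2.imwrite('a.png',cv2.resize(np.vstack([cv2.copyMakeBorder(l,0,4,0,w-l.shape[1],0) for l in L]),None,fx=.68,fy=.68) if 0 else np.vstack([cv2.copyMakeBorder(l,0,4,0,w-l.shape[1],0) for l in L]))"
```

```text
(no output)
```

View pics/a.png

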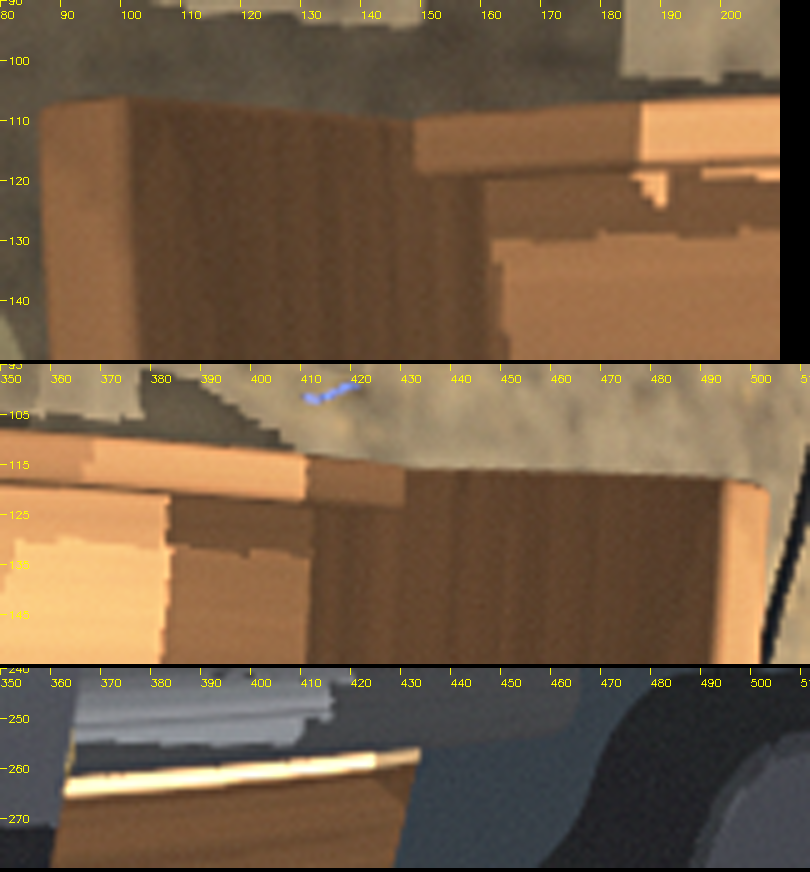

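```bash
python3 - <<'E'
from tfit import *
o=[((-78,-152,144),87,107.5),((-78,-140,144),100.5,106.5),((-78,140,144),492.5,118),((-78,152,144),502,119),((-78,-140,50),148,110),((-68,-140,50),150,119),((-78,140,50),429,116),((-68,140,50),429.5,123),((59,140,88),432,256),((63.3,140,90.5),432,259)]
x=fit(o,(688,-18,.06))
x=fit(o[:4],(688,-18,.06))
x=fit(o[4:8],(688,-18,.06))
E
```

```text
pose [688.7 -17.1   3.9]
[[-3.4, -0.4], [-1.4, -1.4], [1.9, -0.4], [1.7, 0.4], [-1.2, -0.5], [-2.9, 1.1], [1.7, -0.4], [0.9, 2.3], [3.3, 0.3], [3.7, 2.2]]
pose [689.  -16.2   4.1]
[[-2.5, 0.5], [-0.4, -0.4], [2.5, -0.3], [2.3, 0.5]]
pose [688.1 -16.3   4.1]
[[-0.5, -0.8], [-2.2, 0.9], [2.2, -1.3], [1.5, 1.4]]
```

>>> play_rows --pt "0.003 0.0 -0.006 0.003 0" --pt "0.006 0.0 -0.014 0.003 0" --pt "0.006 0.0 -0.022 0.003 0" --pt "0.006 0.0 -0.028 0.003 0" --pt "0.0065 0.0 -0.031 0.003 0" --pt "0.007 0.0 -0.034 0.003 0" --pt "0.007 0.0 -0.034 0.003 0" --pt "0.007 0.0 -0.034 0.003 0"

```text
time_s: 9.12
ee_pos: [704.1, -62.4, 112.9]
ee_rot: [127.3, 90.0, 131.1]
force: [0.5, 0.1, -1.4]
gripper_width: 12.1
```

```bash
python3 look.py w8;python3 - <<'E'
from h import *
f=grab_frame("scene");save(f,"scene3")
E
python3 crop.py scene3 150 110 100 90 8 c_scene3
```

```text
9.1167 [704.1 -62.4 112.9] yaw_y 93.82 [ 0.5  0.1 -1.4] 12.1 [  -6.   34.   78.    0.   68. -100.]
```

View pics/c_scene3.png

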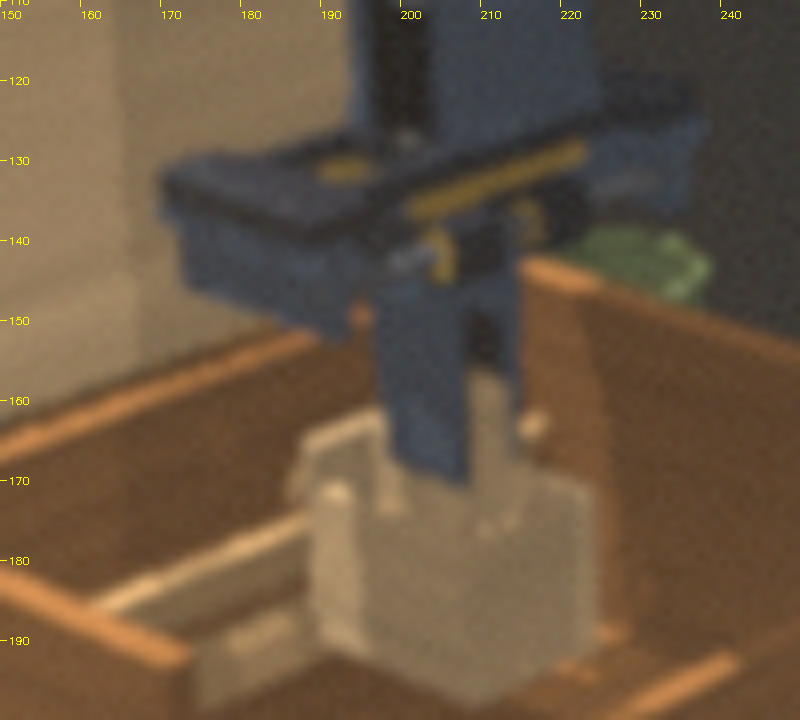

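>>> play_rows --pt "0.0 0 -0.003 0 0" --pt "0.001 0 -0.005 0 0" --pt "0.0015 0 -0.007 0 0" --pt "0.002 0 -0.009 0 0" --pt "0.0025 0 -0.011 0 0" --pt "0.003 0 -0.0125 0 0" --pt "0.003 0 -0.0125 0 0" --pt "0.003 0 -0.0125 0 0"

```text
time_s: 9.88
ee_pos: [707.0, -62.4, 100.3]
ee_rot: [154.0, 90.0, 157.8]
force: [0.1, -0.5, -1.9]
gripper_width: 11.7
```

```bash
python3 look.py w9
```

```text
9.8833 [707.  -62.4 100.3] yaw_y 93.83 [ 0.1 -0.5 -1.9] 11.7 [  -6.   35.   79.    0.   66. -100.]
```

>>> play_rows --pt "0.0 0 -0.001 0 0" --pt "0.0 0 -0.001 0 0" --pt "0.0 0 -0.001 0 0" --pt "0.0 0 -0.002 0 0" --pt "0.0 0 -0.002 0 0" --pt "0.0 0 -0.002 0 0" --pt "0.0 0 -0.002 0 0" --pt "0.0 0 -0.002 0 0"

```text
time_s: 10.6
ee_pos: [707.1, -62.4, 98.5]
ee_rot: [124.8, 90.0, 128.6]
force: [-0.2, -0.2, -1.6]
gripper_width: 11.9
```

```bash
python3 look.py w9;python3 - <<'E'
from h import *
f=grab_frame("scene");save(f,"scene4")
E
python3 crop.py scene4 150 110 100 90 8 c_scene4
```

```text
10.6 [707.1 -62.4  98.5] yaw_y 93.82 [-0.2 -0.2 -1.6] 11.9 [  -6.   35.   79.    0.   66. -100.]
```

View pics/c_scene4.png

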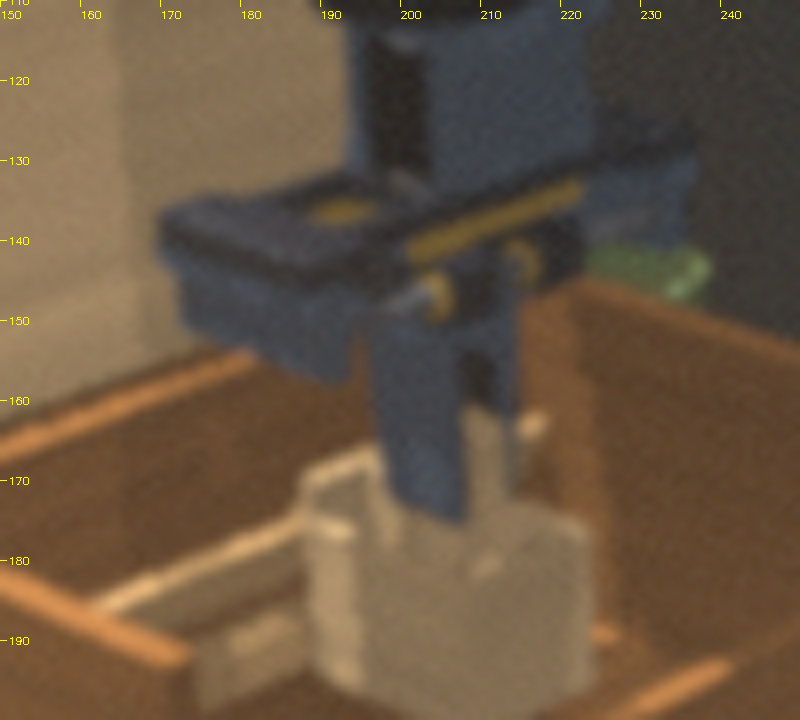

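>>> play_rows --pt "0.0 0 -0.001 0 0" --pt "0.0 0 -0.001 0 0" --pt "0.0 0 -0.0015 0 0" --pt "0.0 0 -0.002 0 0" --pt "0.0 0 -0.0025 0 0" --pt "0.0 0 -0.003 0 0" --pt "0.0 0 -0.003 0 0" --pt "0.0 0 -0.003 0 0"

```text
time_s: 11.37
ee_pos: [707.1, -62.5, 97.3]
ee_rot: [-18.4, 89.9, -14.5]
force: [-2.8, 0.0, 6.2]
gripper_width: 12.1
```

>>> play_rows --pt "0.0 0 0.001 0 0" --pt "0.0 0 0.001 0 0.2" --pt "0.0 0 0.001 0 0.4" --pt "0.0 0 0.001 0 0.5" --pt "0.0 0 0.001 0 0.5" --pt "0.0 0 0.001 0 0.5" --pt "0.0 0 0.001 0 0.5" --pt "0.0 0 0.001 0 0.5"

```text
time_s: 12.03
ee_pos: [707.1, -62.5, 96.3]
ee_rot: [122.9, 90.0, 126.7]
force: [-0.0, 1.0, -0.7]
gripper_width: 45.6
```

>>> play_rows --pt "0.0 0 0.02 0 0.5" --pt "0.0 0 0.05 0 0.5" --pt "0.0 0 0.08 0 0.5" --pt "-0.03 0 0.11 0 0.5" --pt "-0.06 0 0.13 0 0.5" --pt "-0.09 0.02 0.13 0.02 0.6" --pt "-0.12 0.05 0.13 0.05 0.8" --pt "-0.15 0.08 0.13 0.1 1"

```text
time_s: 12.7
ee_pos: [556.8, 16.7, 227.1]
ee_rot: [3.9, 89.9, 13.4]
force: [0.8, 1.1, 0.2]
gripper_width: 62.5
```

```bash
python3 look.py w10;python3 - <<'E'
from h import *
f=grab_frame("scene");save(f,"scene5");f=grab_frame("top");save(f,"top5")
E
python3 crop.py scene5 100 70 180 180 4 c_scene5
```

```text
12.7 [556.8  16.7 227.1] yaw_y 99.52 [0.8 1.1 0.2] 62.5 [  1.  16.  91.   0.  73. -99.]
```

View pics/c_scene5.png

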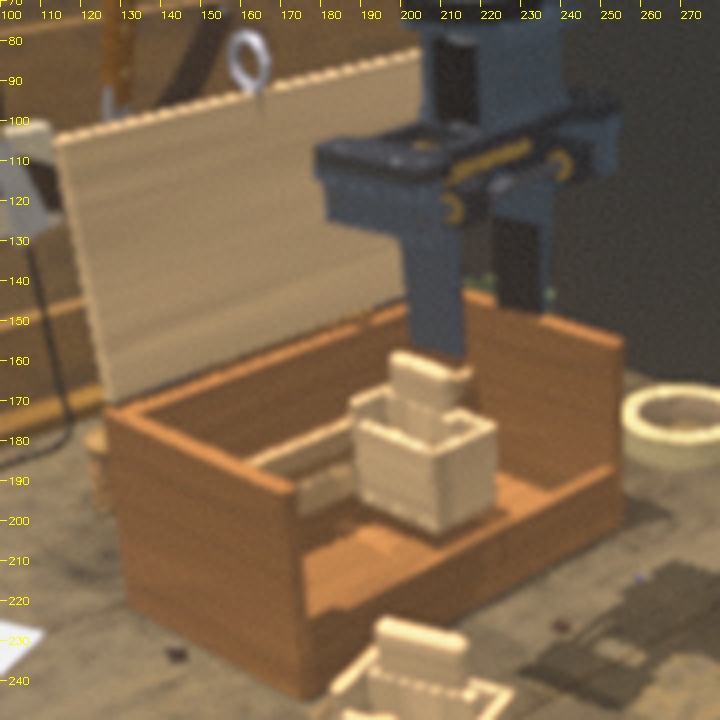

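View pics/w10.png

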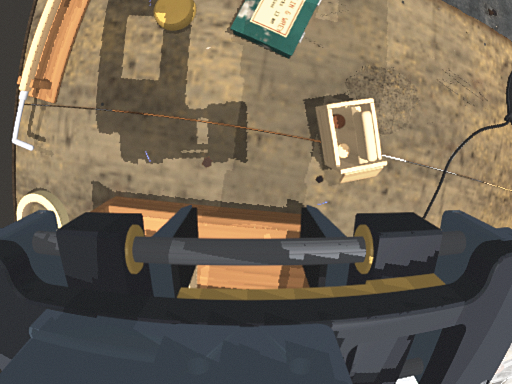

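>>> play_rows --pt "-0.02 0.03 0.0 0.04 1" --pt "-0.04 0.06 0.0 0.08 1" --pt "-0.06 0.085 0.0 0.12 1" --pt "-0.08 0.11 -0.005 0.17 1" --pt "-0.08 0.11 -0.01 0.17 1" --pt "-0.08 0.11 -0.01 0.17 1" --pt "-0.08 0.11 -0.01 0.17 1" --pt "-0.08 0.11 -0.01 0.17 1"

```text
time_s: 13.52
ee_pos: [479.6, 125.6, 216.6]
ee_rot: [-36.1, 89.9, -16.9]
force: [0.5, 0.2, -0.5]
gripper_width: 91.2
```

```bash
python3 look.py w11;python3 crop.py w11 200 130 100 110 5 c_w11
```

```text
13.5167 [479.6 125.6 216.6] yaw_y 109.19 [ 0.5  0.2 -0.5] 91.2 [ 13.  11.  99.  -0.  70. -96.]
```

View pics/c_w11.png

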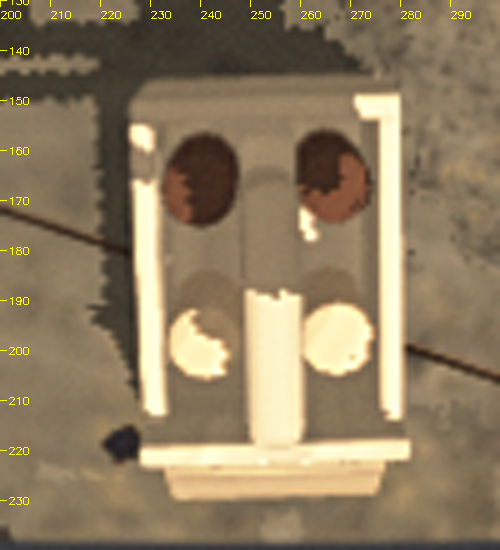

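```bash
python3 - <<'E'
from tfit import *
fit([((-40,30,60),280,149),((-40,-30,60),226.2,150.5),((40,-30,75),228,223),((40,30,75),282,221),((-27,0,105),254,165),((27,0,105),255.2,219)],(477,129,.35))
E
```

```text
pose [478.8 132.   20.9]
[[0.1, -1.0], [-0.4, -1.1], [0.1, -0.2], [-0.0, 0.3], [0.0, 1.1], [0.2, 0.7]]
```

>>> play_rows --pt "-0.0005 0.003 -0.03 0.015 0.6" --pt "-0.0008 0.0064 -0.06 0.03 0.5" --pt "-0.0008 0.0064 -0.09 0.03 0.5" --pt "-0.0008 0.0064 -0.12 0.03 0.5" --pt "-0.0008 0.0064 -0.1486 0.03 0.5" --pt "-0.0008 0.0064 -0.1486 0.03 0.5" --pt "-0.0008 0.0064 -0.1486 0.03 0.3" --pt "-0.0008 0.0064 -0.1486 0.03 0.0"

```text
time_s: 14.23
ee_pos: [479.1, 132.8, 69.2]
ee_rot: [-6.6, 89.8, 14.3]
force: [-0.0, 0.7, 0.4]
gripper_width: 40.6
```

>>> play_rows --pt "0 0 0 0 0" --pt "0 0 0 0 0" --pt "0 0 0 0 0" --pt "0 0 0 0 0" --pt "0 0 0 0 0" --pt "0 0 0 0 0" --pt "0 0 0 0 0" --pt "0 0 0 0 0"

```text
time_s: 14.9
ee_pos: [477.3, 132.9, 68.1]
ee_rot: [49.2, 90.0, 70.2]
force: [-0.8, -0.8, 2.6]
gripper_width: 12.1
```

>>> play_rows --pt "0 0 0.01 0 0" --pt "0 0 0.03 0 0" --pt "0 0 0.05 0 0" --pt "0.01 0 0.07 0 0" --pt "0.02 -0.01 0.085 0 0" --pt "0.04 -0.02 0.085 -0.05 0" --pt "0.06 -0.03 0.085 -0.1 0" --pt "0.08 -0.04 0.085 -0.15 0"

```text
time_s: 15.57
ee_pos: [551.0, 92.8, 153.3]
ee_rot: [165.2, 89.0, 177.5]
force: [-32.1, 2.4, 11.7]
gripper_width: 15.0
```

```bash
python3 look.py w12
```

```text
15.5667 [551.   92.8 153.3] yaw_y 102.34 [-32.1   2.4  11.7] 15.0 [  8.  20.  96.   0.  65. -94.]
```

View pics/w12.png

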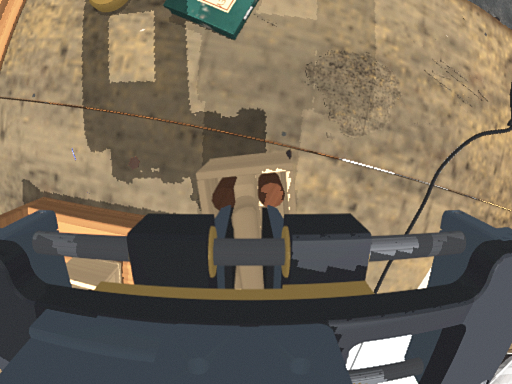

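>>> play_rows --pt "-0.02 0 0 0 0" --pt "-0.04 0 0 0 0" --pt "-0.05 0 0 0 0" --pt "-0.05 0 0.0 0 0" --pt "-0.05 0 0.0 0 0" --pt "-0.05 0 0.0 0 0" --pt "-0.05 0 0.0 0 0" --pt "-0.05 0 0 0 0"

```text
time_s: 16.28
ee_pos: [508.2, 93.0, 152.9]
ee_rot: [4.0, 90.0, 16.5]
force: [0.8, 0.0, -1.9]
gripper_width: 11.9
```

```bash
python3 look.py w13;python3 - <<'E'
from h import *
f=grab_frame("scene");save(f,"scene6");f=grab_frame("top");save(f,"top6")
E
python3 crop.py scene6 100 70 180 180 4 c_scene6;python3 crop.py w13 180 130 130 110 5 c_w13
```

```text
16.2833 [508.2  93.  152.9] yaw_y 102.42 [ 0.8  0.  -1.9] 11.9 [  9.  16. 103.   0.  61. -93.]
```

View pics/c_scene6.png

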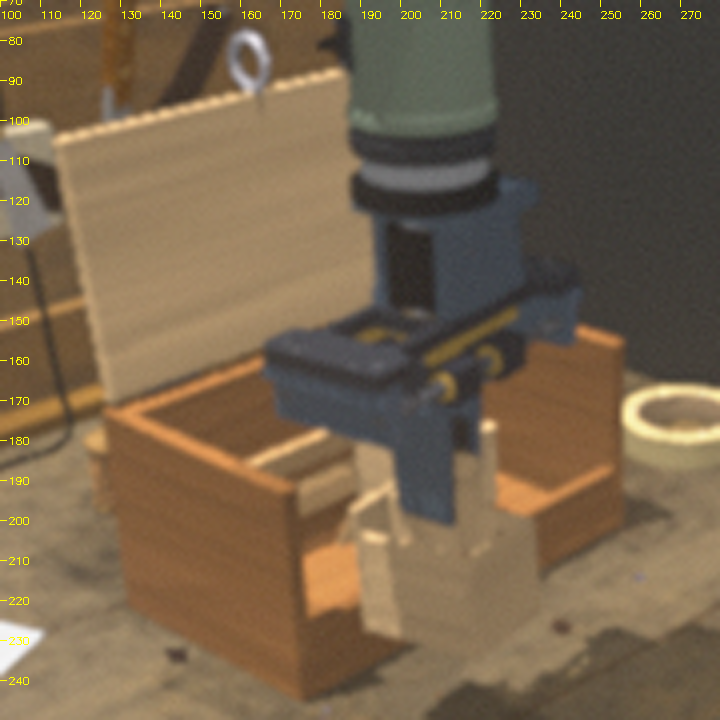

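View pics/c_w13.png

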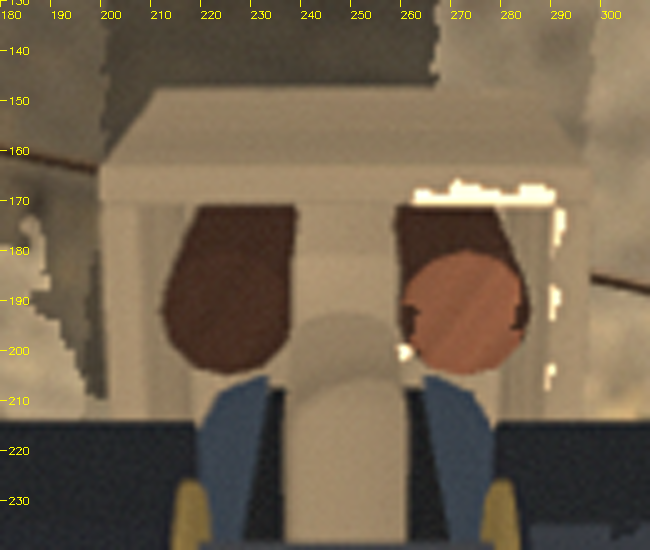

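```bash
python3 crop.py w8 180 130 130 110 5 c_w8
```

```text
(no output)
```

View pics/c_w8.png

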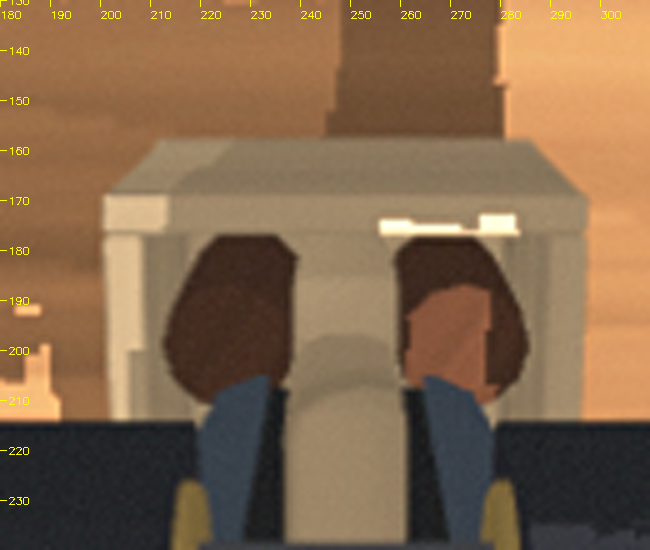

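```bash
cat > hold.py <<'E'
from h import *
from scipy.optimize import least_squares
import pickle
f,_=pickle.load(open("last.pkl","rb")); T=np.array(f["tool_from_camera"])
# local frame: X=tool z (fwd), Y=tool y, Z=up ; tool coords=(-Z,Y,X)
def pr(P):
    t=np.stack([-P[:,2],P[:,1],P[:,0]],1); c=(t-T[:3,3])@T[:3,:3]; r=np.linalg.norm(c[:,:2],axis=1);th=np.arctan2(r,c[:,2])
    return c[:,:2]/r[:,None]*th[:,None]*f["fx"]+[f["cx"],f["cy"]]
def go(obs,fixz=None):
    B=np.array([b for b,_ in obs],float);uv=np.array([u for _,u in obs],float)
    def W(p):
        Rm=R.from_euler('zyx',[p[4],p[3],0]).as_matrix(); return B@Rm.T+[p[0]*10,p[1]*10,p[2]*10]
    r=least_squares(lambda p:(pr(W(p))-uv).ravel(),[0,0,-6.8,0,0])
    p=r.x; print("x,y,z",np.round(p[:3]*10,1),"pitch",np.degrees(p[3]).round(1),"yaw",np.degrees(p[4]).round(1)); print(np.round(r.fun.reshape(-1,2),1).tolist())
go([((-40,-30,60),(200.5,169.5)),((-40,30,60),(297.5,169.5)),((-40,-30,0),(211.5,158)),((-40,30,0),(285,158)),((-27,-6,105),(238,199)),((-27,6,105),(259,199))])
go([((-40,-30,60),(200,163.5)),((-40,30,60),(298,163.5)),((-40,-30,0),(211.5,147.5)),((-40,30,0),(286,147)),((-27,-6,105),(238,195)),((-27,6,105),(259,195))])
E
python3 hold.py
```

```text
x,y,z [  3.4   0.2 -73. ] pitch -3.2 yaw -0.0
[[1.0, -3.4], [-1.8, -3.3], [1.2, 1.8], [-0.5, 1.8], [-1.7, 1.5], [1.8, 1.6]]
x,y,z [ -5.1   0.3 -75.8] pitch 0.6 yaw 0.0
[[1.4, -4.4], [-2.0, -4.5], [1.1, 2.1], [-1.2, 2.5], [-1.5, 2.1], [2.0, 2.1]]
```

>>> play_rows --pt "-0.01 0 -0.02 0 0" --pt "-0.02 0 -0.04 0 0" --pt "-0.02 0 -0.06 0 0" --pt "-0.02 0 -0.075 0 0" --pt "-0.02 0 -0.08 0.0 0" --pt "-0.02 0 -0.08 0.0 0" --pt "-0.02 0 -0.08 0.0 0.2" --pt "-0.02 0 -0.08 0 0.5"

```text
time_s: 17.1
ee_pos: [488.6, 93.1, 74.0]
ee_rot: [-1.2, 89.8, 11.2]
force: [-0.0, 0.2, 0.7]
gripper_width: 22.1
```

>>> play_rows --pt "0 0 0 0 0.5" --pt "0 0 0 0 0.5" --pt "0 0 0 0 0.5" --pt "0 0 0.03 0 0.6" --pt "0 0 0.06 0 0.8" --pt "0 0 0.1 0 1" --pt "0 0 0.145 0 1" --pt "0 0 0.145 0 1"

```text
time_s: 17.77
ee_pos: [491.5, 93.6, 225.8]
ee_rot: [-2.8, 89.1, 9.6]
force: [0.9, 0.8, 0.7]
gripper_width: 75.2
```

```bash
python3 - <<'E'
from h import *
f=grab_frame("scene");save(f,"scene7")
E
python3 look.py w14; python3 look.py w14;python3 crop.py w14 200 130 100 110 5 c_w14;python3 crop.py scene7 100 70 180 180 4 c_scene7
```

```text
17.8167 [490.3  93.4 223.2] yaw_y 102.42 [ 0.2 -0.  -1.2] 79.5 [  9.  11.  99.   0.  70. -93.]
17.8667 [488.6  93.1 220.3] yaw_y 102.41 [-0.6 -1.4  0. ] 83.5 [  9.  11.  99.   0.  70. -93.]
```

View pics/c_w14.png

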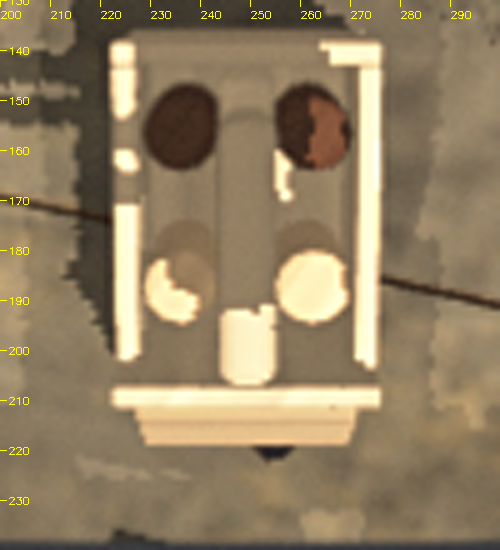

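View pics/c_scene7.png

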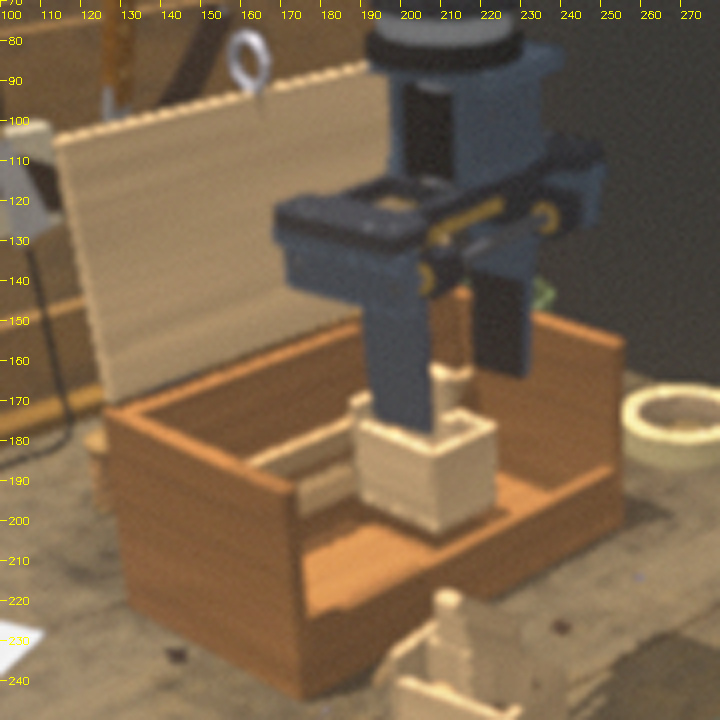

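```bash
python3 - <<'E'
from tfit import *
fit([((-40,30,60),276,138.5),((-40,-30,60),222,138.5),((40,-30,75),222.3,211.5),((40,30,75),276,211.5),((-27,0,105),248.7,154),((27,0,105),249,208)],(477,100,.22))
E
```

```text
pose [479.4  91.6  12.5]
[[-0.1, -0.2], [-0.1, -0.1], [-0.2, 0.0], [-0.0, -0.1], [0.3, 0.2], [0.1, 0.1]]
```

>>> play_rows --pt "-0.004 -0.001 -0.03 0 0.6" --pt "-0.0086 -0.0014 -0.06 0.0 0.5" --pt "-0.0086 -0.0014 -0.09 0.0 0.5" --pt "-0.0086 -0.0014 -0.12 0.0 0.5" --pt "-0.0086 -0.0014 -0.15 0.0 0.5" --pt "-0.0086 -0.0014 -0.151 0.0 0.5" --pt "-0.0086 -0.0014 -0.151 0.0 0.5" --pt "-0.0086 -0.0014 -0.151 0.0 0.3"

```text
time_s: 18.58
ee_pos: [478.4, 91.4, 67.0]
ee_rot: [178.9, 89.9, -168.6]
force: [-0.5, -0.3, 0.8]
gripper_width: 41.6
```

>>> play_rows --pt "0 0 0 0 0" --pt "0 0 0 0 0" --pt "0 0 0 0 0" --pt "0 0 0 0 0" --pt "0 0 0 0 0" --pt "0 0 0 0 0" --pt "0 0 0 0 0" --pt "0 0 0 0 0"

```text
time_s: 19.25
ee_pos: [478.9, 91.4, 67.4]
ee_rot: [-3.1, 90.0, 9.3]
force: [-1.5, -0.1, 5.6]
gripper_width: 12.3
```

>>> play_rows --pt "0 0 0.02 0 0" --pt "0 -0.005 0.045 0 0" --pt "0 -0.02 0.07 -0.03 0" --pt "0 -0.035 0.085 -0.06 0" --pt "0.02 -0.05 0.085 -0.1 0" --pt "0.05 -0.062 0.085 -0.149 0" --pt "0.08 -0.063 0.085 -0.149 0" --pt "0.11 -0.063 0.085 -0.149 0"

```text
time_s: 19.92
ee_pos: [589.5, 27.5, 151.5]
ee_rot: [172.2, 90.0, 176.0]
force: [0.4, 1.4, -0.4]
gripper_width: 11.7
```

>>> play_rows --pt "0.03 0 0 0 0" --pt "0.06 0 0 0 0" --pt "0.08 0 0 0 0" --pt "0.1 0 0 0 0" --pt "0.106 0 -0.005 0 0" --pt "0.106 0 -0.01 0 0" --pt "0.106 0 -0.01 0 0" --pt "0.106 0 -0.01 0 0"

```text
time_s: 20.58
ee_pos: [692.9, 28.5, 140.8]
ee_rot: [175.1, 89.8, 179.0]
force: [-0.1, 0.7, -2.1]
gripper_width: 11.6
```

```bash
python3 look.py w15;python3 crop.py w15 180 130 130 110 5 c_w15
```

```text
20.5833 [692.9  28.5 140.8] yaw_y 93.88 [-0.1  0.7 -2.1] 11.6 [  1.  32.  78.   0.  70. -92.]
```

View pics/w15.png

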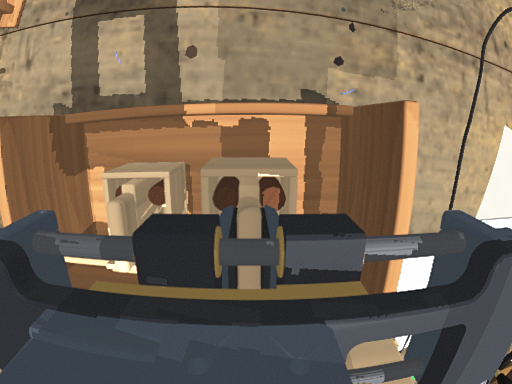

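>>> play_rows --pt "0.001 0.0 -0.007 0 0" --pt "0.002 0.0 -0.014 0 0" --pt "0.002 0.0 -0.02 0 0" --pt "0.002 0.0 -0.025 0 0" --pt "0.002 0.0 -0.028 0 0" --pt "0.002 0.0 -0.028 0 0" --pt "0.002 0.0 -0.028 0 0" --pt "0.002 0.0 -0.028 0 0"

```text
time_s: 21.3
ee_pos: [697.0, 28.5, 114.1]
ee_rot: [6.1, 90.0, 10.0]
force: [-0.6, 0.7, -1.8]
gripper_width: 11.7
```

>>> play_rows --pt "0.0 0 -0.003 0 0" --pt "0.0005 0 -0.005 0 0" --pt "0.001 0 -0.008 0 0" --pt "0.0015 0 -0.01 0 0" --pt "0.002 0 -0.012 0 0" --pt "0.0027 0 -0.0145 0 0" --pt "0.0027 0 -0.0145 0 0" --pt "0.0027 0 -0.0145 0 0"

```text
time_s: 21.97
ee_pos: [699.6, 28.5, 99.3]
ee_rot: [28.3, 90.0, 32.1]
force: [0.3, 0.6, -1.6]
gripper_width: 11.7
```

>>> play_rows --pt "0.0 0 -0.0005 0 0" --pt "0.0 0 -0.001 0 0" --pt "0.0 0 -0.0015 0 0" --pt "0.0 0 -0.002 0 0" --pt "0.0 0 -0.0025 0 0" --pt "0.0 0 -0.003 0 0" --pt "0.0 0 -0.003 0 0" --pt "0.0 0 -0.003 0 0"

```text
time_s: 22.63
ee_pos: [700.5, 28.5, 97.2]
ee_rot: [-1.6, 89.8, 2.3]
force: [2.6, 0.2, 2.9]
gripper_width: 11.7
```

>>> play_rows --pt "0.0005 0 0.0005 0 0" --pt "0.0005 0 0.0005 0 0.2" --pt "0.0005 0 0.0005 0 0.4" --pt "0.0005 0 0.0005 0 0.5" --pt "0.0005 0 0.0005 0 0.5" --pt "0.0005 0 0.0005 0 0.5" --pt "0.0005 0 0.0005 0 0.5" --pt "0.0005 0 0.0005 0 0.5"

```text
time_s: 23.3
ee_pos: [699.8, 28.5, 96.7]
ee_rot: [166.2, 90.0, 170.1]
force: [0.7, 0.5, -0.5]
gripper_width: 45.5
```

>>> play_rows --pt "0.0 0 0.02 0 0.5" --pt "0.0 0 0.05 0 0.5" --pt "0.0 0 0.08 0 0.5" --pt "-0.03 0 0.11 0 0.5" --pt "-0.06 0 0.13 0 0.5" --pt "-0.09 0 0.13 0.0 0.6" --pt "-0.09 0 0.13 0 0.6" --pt "-0.09 0 0.13 0 0.6"

```text
time_s: 23.97
ee_pos: [608.9, 28.5, 227.9]
ee_rot: [2.4, 89.9, 6.3]
force: [0.8, -0.0, -0.3]
gripper_width: 54.4
```

```bash
python3 look.py w16;python3 - <<'E'
from h import *
f=grab_frame("scene");save(f,"scene8");f=grab_frame("top");save(f,"top8")
E
python3 crop.py scene8 100 70 180 180 4 c_scene8
```

```text
23.9667 [608.9  28.5 227.9] yaw_y 93.88 [ 0.8 -0.  -0.3] 54.4 [  2.  21.  84.   0.  75. -92.]
```

View pics/c_scene8.png

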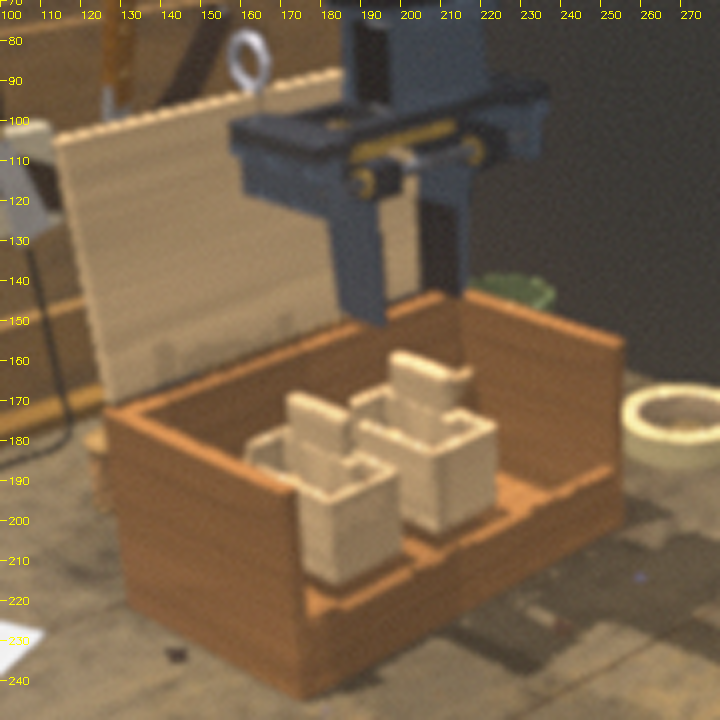

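View pics/w16.png

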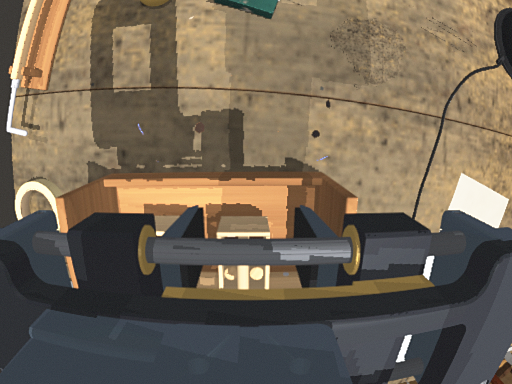

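```bash
python3 - <<'E'
from h import *
fs=grab_frame("scene")
th=np.radians(3.8);c,s=np.cos(th),np.sin(th)
def W(a,b,z):return [688+c*a-s*b,-17.3+s*a+c*b,z]
for y in (45,-45):
    for dz in (0,15):
        print(y,dz,np.round(proj(fs,[W(-12,y,137+dz),W(42,y,137+dz),W(-25,y+30,92+dz),W(-25,y+30,32+dz),W(-25,y-30,32+dz)]),1).tolist())
E
```

```text
45 0 [[186.4, 172.7], [172.4, 167.1], [182.0, 194.2], [183.6, 215.0], [200.6, 206.4]]
45 15 [[186.0, 167.3], [172.0, 161.7], [181.6, 188.9], [183.2, 209.9], [200.4, 201.5]]
-45 0 [[211.8, 162.2], [197.8, 157.1], [207.8, 182.4], [208.7, 202.4], [224.0, 194.7]]
-45 15 [[211.6, 157.0], [197.5, 151.9], [207.6, 177.3], [208.5, 197.5], [223.9, 189.9]]
```

>>> play_rows --pt "-0.015 -0.03 0 -0.03 0.8" --pt "-0.03 -0.06 0 -0.06 1" --pt "-0.045 -0.09 0 -0.1 1" --pt "-0.06 -0.12 0 -0.14 1" --pt "-0.08 -0.15 0 -0.18 1" --pt "-0.1 -0.18 0 -0.22 1" --pt "-0.12 -0.21 -0.005 -0.26 1" --pt "-0.14 -0.24 -0.01 -0.26 1"

```text
time_s: 24.83
ee_pos: [469.9, -213.3, 216.4]
ee_rot: [-8.8, 90.0, -19.9]
force: [-0.1, 0.0, 0.0]
gripper_width: 91.0
```

>>> play_rows --pt "-0.02 -0.03 0 0 1" --pt "-0.04 -0.06 0 0 1" --pt "-0.053 -0.085 0 0 1" --pt "-0.053 -0.098 0 0 1" --pt "-0.053 -0.098 0 0 1" --pt "-0.053 -0.098 0 0 1" --pt "-0.053 -0.098 0 0 1" --pt "-0.053 -0.098 0 0 1"

```text
time_s: 25.5
ee_pos: [417.8, -308.4, 216.6]
ee_rot: [112.1, 89.9, 101.2]
force: [0.4, 1.4, 0.8]
gripper_width: 91.7
```

```bash
python3 look.py w17 pole_mid rest_mid pole_hook
```

```text
25.5 [ 417.8 -308.4  216.6] yaw_y 79.09 [0.4 1.4 0.8] 91.7 [ -38.   13.   96.    0.   70. -117.]
pole_mid [([250.1, 181.3], 0.68)]
rest_mid [([246.1, 176.7], 0.56)]
pole_hook [([263.2, 281.9], 0.64)]
```

View pics/w17.png

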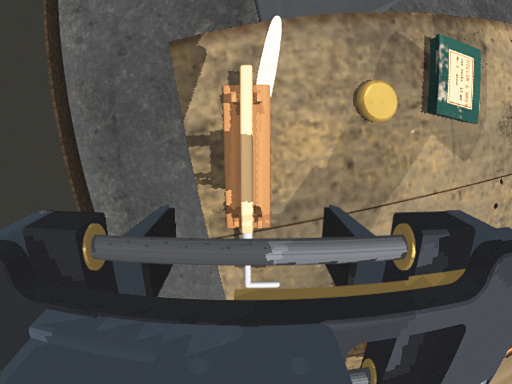

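```bash
python3 crop.py w17 215 50 75 250 3 c17; python3 - <<'E'
from tfit import *
fit([((-135,0,58),246,66.5),((60,0,53),248.5,233.5),((135,0,53),249,285.5),((135,42,49),279.5,285.5)],(417,-309,-.19))
E
```

```text
pose [ 420.9 -310.7  -10.4]
[[0.2, -0.8], [-0.6, 0.3], [-0.5, 1.5], [0.9, -0.7]]
```

View pics/c17.png

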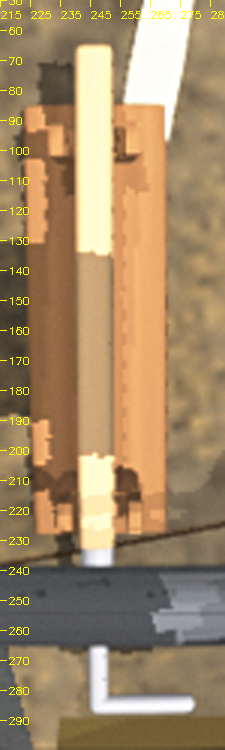

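>>> play_rows --pt "0 0 -0.03 0 1" --pt "0 0 -0.06 0.0 1" --pt "0 0 -0.08 0.005 0.8" --pt "0 0 -0.1 0.01 0.6" --pt "0 0 -0.1 0.01 0.5" --pt "0 0 -0.1 0.01 0.5" --pt "0 0 -0.1 0.01 0.5" --pt "0 0 -0.1 0.01 0.5"

```text
time_s: 26.37
ee_pos: [417.9, -310.1, 118.5]
ee_rot: [-26.1, 89.8, -36.6]
force: [-0.4, 0.2, -0.8]
gripper_width: 54.0
```

```bash
python3 look.py w18; python3 crop.py w18 190 20 130 270 3 c18
```

```text
26.3667 [ 417.9 -310.1  118.5] yaw_y 79.57 [-0.4  0.2 -0.8] 54.0 [ -38.   18.  105.    0.   57. -117.]
```

View pics/w18.png

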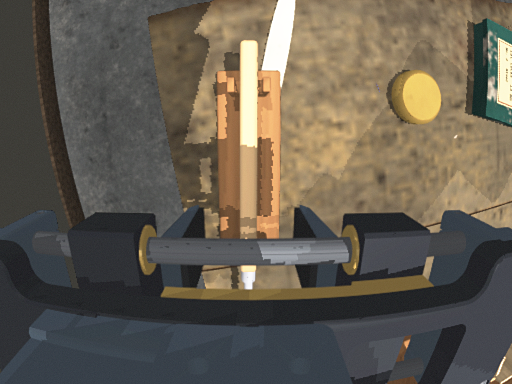

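```bash
python3 - <<'E'
from tfit import *
fit([((-135,0,58),249.5,40.5),((-90,0,58),249.2,80),((60,0,58),248,270)][:1]+[((60,0,55),248,271)],(417,-309,-.19))
f,s=pickle.load(open("last.pkl","rb"))
print(wproj(f,np.array([[417.9,-310.1,50],[420.9,-310.7,58]]),s))
E
```

```text
pose [ 419.5 -311.   -10.8]
[[0.0, -0.9], [-0.0, 1.1]]
[[249.12404973 203.92538451]
 [249.06223061 210.21903089]]
```

>>> play_rows --pt "0.002 -0.0008 -0.02 0 0.5" --pt "0.002 -0.0008 -0.04 0.0 0.5" --pt "0.002 -0.0008 -0.06 0.0 0.5" --pt "0.002 -0.0008 -0.08 0.0 0.5" --pt "0.002 -0.0008 -0.0875 0.0 0.5" --pt "0.002 -0.0008 -0.0875 0.0 0.5" --pt "0.002 -0.0008 -0.0875 0.0 0.3" --pt "0.002 -0.0008 -0.0875 0.0 0" --squeeze 60

```text
time_s: 27.08
ee_pos: [419.9, -311.1, 30.8]
ee_rot: [-25.8, 89.8, -36.3]
force: [0.4, -0.2, 0.1]
gripper_width: 35.2
```

>>> play_rows --pt "0 0 0 0 0" --pt "0 0 0 0 0" --pt "0 0 0 0 0" --pt "0 0 0 0 0" --pt "0 0 0 0 0" --pt "0 0 0 0 0" --pt "0 0 0 0 0" --pt "0 0 0 0 0"

```text
time_s: 27.75
ee_pos: [419.3, -310.6, 30.1]
ee_rot: [-20.8, 89.9, -31.2]
force: [-0.3, 0.0, 5.7]
gripper_width: 14.1
```

```bash
python3 look.py w19
```

```text
27.75 [ 419.3 -310.6   30.1] yaw_y 79.55 [-0.3  0.   5.7] 14.1 [ -38.   24.  111.    0.   45. -117.]
```

View pics/w19.png

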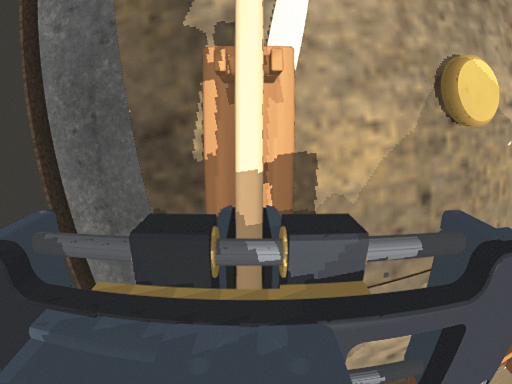

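>>> play_rows --pt "0 0 0.005 0 0" --pt "0 0 0.02 0 0" --pt "0 0 0.04 0 0" --pt "0 0 0.065 0 0" --pt "0 0 0.09 0 0" --pt "0 0 0.12 0 0" --pt "0 0 0.15 0 0" --pt "0 0 0.17 0 0"

```text
time_s: 28.47
ee_pos: [419.3, -310.6, 202.1]
ee_rot: [-26.7, 89.8, -37.1]
force: [0.2, -0.1, -0.6]
gripper_width: 13.7
```

```bash
python3 look.py w20; python3 - <<'E'
from h import *
f=grab_frame("scene");save(f,"scene9")
E
```

```text
28.4667 [ 419.3 -310.6  202.1] yaw_y 79.56 [ 0.2 -0.1 -0.6] 13.7 [ -38.   14.   98.    0.   68. -117.]
```

View pics/scene9.png

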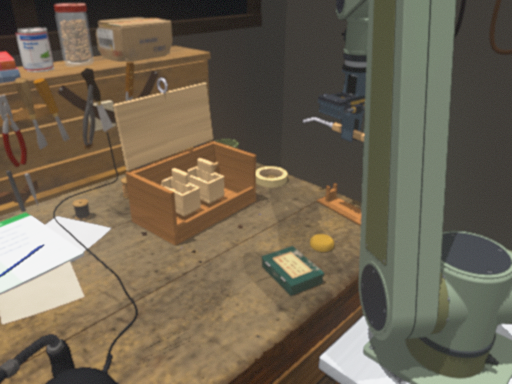

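View pics/w20.png

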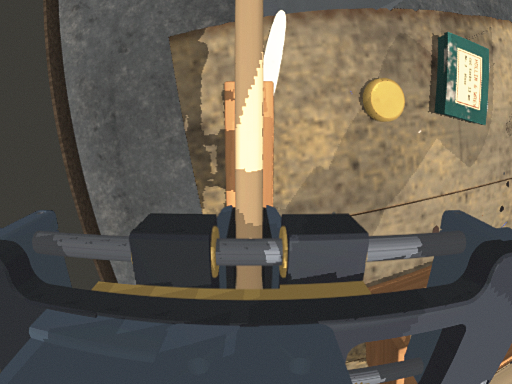

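>>> play_rows --pt "0.015 0.02 0.02 0.02 0" --pt "0.03 0.04 0.04 0.05 0" --pt "0.045 0.06 0.06 0.08 0" --pt "0.06 0.08 0.08 0.11 0" --pt "0.08 0.105 0.1 0.14 0" --pt "0.1 0.13 0.112 0.17 0" --pt "0.12 0.155 0.112 0.2 0" --pt "0.14 0.18 0.112 0.23 0"

```text
time_s: 29.23
ee_pos: [559.5, -129.0, 310.5]
ee_rot: [162.9, 89.9, 165.7]
force: [1.1, -0.4, -1.2]
gripper_width: 13.7
```

>>> play_rows --pt "0.015 0.02 0.0 0.02 0" --pt "0.03 0.035 0.0 0.02 0" --pt "0.04 0.045 0.0 0.02 0" --pt "0.04 0.045 0.0 0.02 0" --pt "0.04 0.045 0 0.02 0" --pt "0.04 0.045 0 0.02 0" --pt "0.04 0.045 0 0.02 0" --pt "0.04 0.045 0 0.02 0"

```text
time_s: 29.9
ee_pos: [598.3, -86.3, 311.5]
ee_rot: [-121.9, 90.0, -118.1]
force: [0.4, -0.7, -1.5]
gripper_width: 13.8
```

```bash
python3 look.py w21; cat > two.py <<'E'
from h import *
import sys
fs=grab_frame("scene");save(fs,"s_"+sys.argv[1]);ft=grab_frame("top");save(ft,"t_"+sys.argv[1])
for l in ("pole_hook","ring_eye"):
    a=finder.spot_point(fs,l);b=finder.spot_point(ft,l)
    print(l,[(np.round(d["point"],1).tolist(),round(d["conf"],2)) for d in a][:2],[(np.round(d["point"],1).tolist(),round(d["conf"],2)) for d in b][:2])
    if a and b: print(tri(ray(fs,a[0]["point"]),ray(ft,b[0]["point"])))
E
python3 two.py 21; python3 crop.py s_21 110 50 130 110 6 cs21; python3 crop.py t_21 170 40 130 110 6 ct21
```

```text
29.9 [598.3 -86.3 311.5] yaw_y 93.8 [ 0.4 -0.7 -1.5] 13.8 [  -9.   19.   75.   -0.   86. -103.]
pole_hook [([192.2, 84.9], 0.96), ([171.9, 150.7], 0.2)] []
ring_eye [([160.3, 84.9], 0.92)] [([224.1, 60.5], 0.9)]
(array([806.61198542, -11.81025773, 329.28320871]), np.float64(2.8519126432868465))
```

View pics/cs21.png

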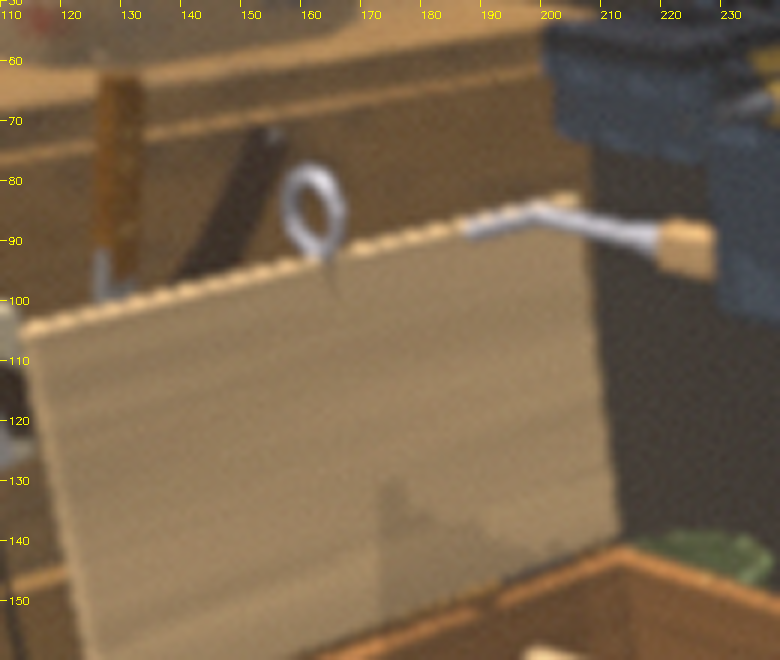

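View pics/ct21.png

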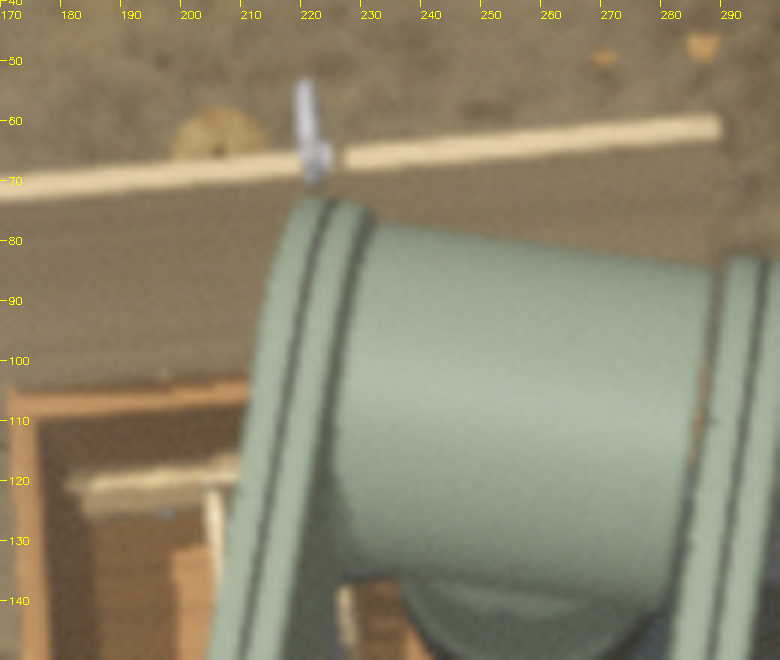

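```bash
python3 - <<'E'
from h import *
fs=grab_frame("scene");ft=grab_frame("top")
print(proj(fs,[[732.2,-56.4,330.5],[733.6,-77.3,330.5],[730.8,-35.5,330.5],[803.6,-9.5,331],[803.6,-9.5,329],[802.5,-10.5,331]]))
print(proj(ft,[[803.6,-9.5,331],[805,-10,331],[802.5,-10.1,331]]))
# ring outline
for a in (1.68,1.71,1.74):
    for z0 in (0,):
        th=np.radians(3.8);c,s=np.cos(th),np.sin(th)
        cx,cz=90-183*np.cos(a),150+183*np.sin(a)
        P=[]
        for t in (0,90,180,270):
            P.append([cx+16*np.cos(np.radians(t)),0,cz+16*np.sin(np.radians(t))])
        P=[[688.4+c*p[0]-s*p[1],-17.3+s*p[0]+c*p[1],p[2]] for p in P]
        print(a,cx,cz,np.round(proj(fs,P),1).tolist(),np.round(proj(ft,P),1).tolist())
E
```

```text
[[193.19866411  86.78060061]
 [199.23749582  85.30988249]
 [187.0032626   88.28945027]
 [161.28134321  84.90126202]
 [161.34970014  85.67902412]
 [161.85647663  84.9088686 ]]
[[221.95856093  60.63749189]
 [222.18582565  60.01268578]
 [222.23714742  61.11977928]]
1.68 109.94457565989642 331.9099060022479 [[158.7, 83.9], [162.1, 78.6], [166.7, 85.9], [163.2, 91.1]] [[221.6, 55.8], [221.5, 59.9], [222.7, 70.0], [222.8, 65.8]]
1.71 115.3920798962851 331.2298051605769 [[157.4, 83.8], [160.8, 78.5], [165.4, 85.8], [161.9, 91.0]] [[221.5, 53.6], [221.3, 57.6], [222.5, 67.7], [222.7, 63.6]]
1.74 120.81673297468109 330.3866097269063 [[156.1, 83.8], [159.5, 78.6], [164.0, 85.8], [160.6, 91.0]] [[221.4, 51.3], [221.2, 55.3], [222.4, 65.5], [222.5, 61.4]]
```

>>> play_rows --pt "0.01 0 0 0 0" --pt "0.02 0 0 0 0" --pt "0.03 0 0 0 0" --pt "0.04 0.001 0 0 0" --pt "0.055 0.001 0 0 0" --pt "0.065 0.001 0 0 0" --pt "0.072 0.001 0 0 0" --pt "0.074 0.001 0 0 0"

```text
time_s: 31.02
ee_pos: [674.3, -84.2, 310.5]
ee_rot: [146.0, 90.0, 149.9]
force: [-0.0, 0.1, -0.7]
gripper_width: 13.6
```

```bash
python3 look.py w22; python3 two.py 22; python3 crop.py s_22 110 50 130 110 6 cs22; python3 crop.py t_22 170 40 130 110 6 ct22
```

```text
31.0167 [674.3 -84.2 310.5] yaw_y 93.9 [-0.   0.1 -0.7] 13.6 [  -8.   26.   64.    0.   90. -102.]
pole_hook [([173.9, 81.5], 0.75)] []
ring_eye [([160.3, 85.8], 0.68)] []
```

View pics/cs22.png

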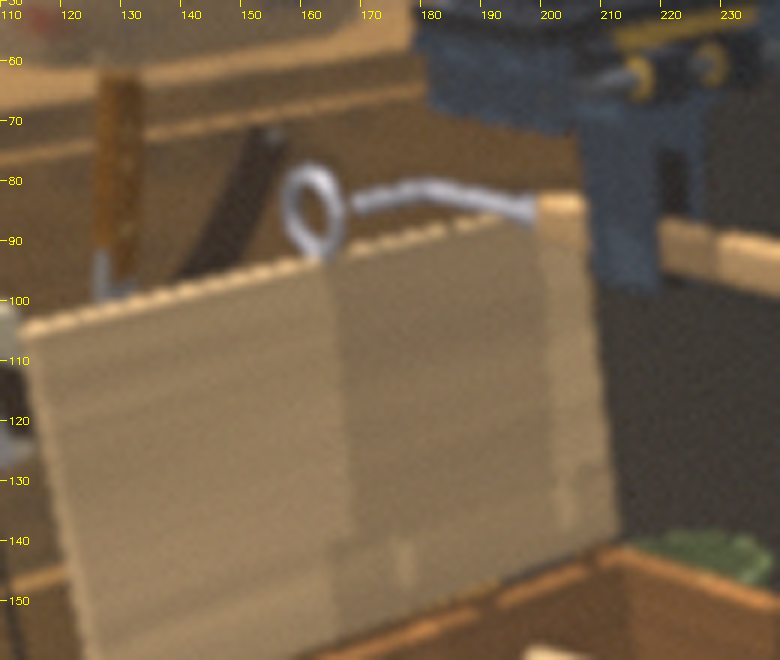

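View pics/ct22.png

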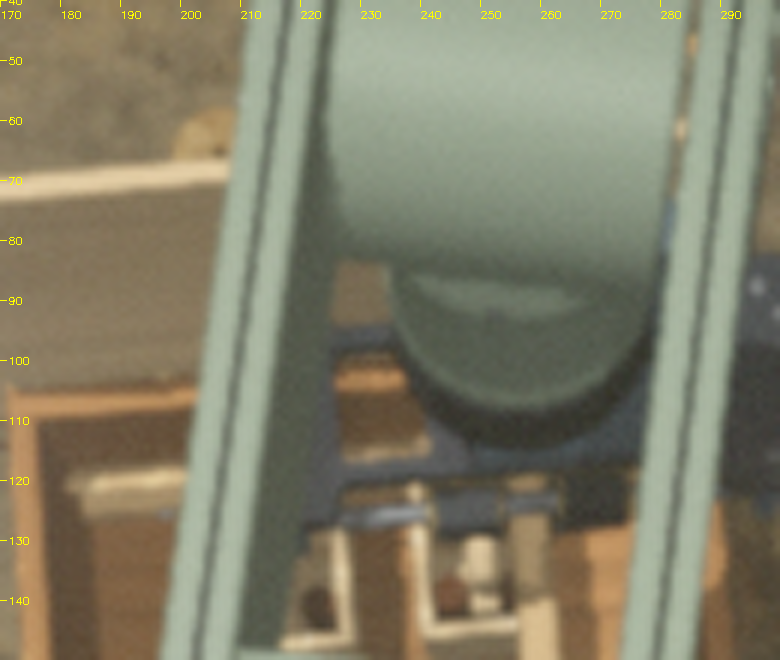

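>>> play_rows --pt "-0.001 0.0 0.001 0 0" --pt "-0.0015 0.006 0.001 0 0" --pt "-0.002 0.013 0.001 0 0" --pt "-0.0025 0.02 0.001 0 0" --pt "-0.003 0.027 0.001 0 0" --pt "-0.0035 0.034 0.001 0 0" --pt "-0.004 0.04 0.001 0 0" --pt "-0.004 0.045 0.001 0 0"

```text
time_s: 32.03
ee_pos: [668.8, -38.2, 312.4]
ee_rot: [117.3, 90.0, 121.2]
force: [-0.6, 0.9, 0.0]
gripper_width: 13.7
```

```bash
python3 look.py w23; python3 two.py 23; python3 crop.py s_23 110 50 130 110 6 cs23
```

```text
32.0333 [668.8 -38.2 312.4] yaw_y 93.92 [-0.6  0.9  0. ] 13.7 [ -4.  25.  65.   0.  90. -98.]
pole_hook [([159.4, 85.1], 0.82)] []
ring_eye [([161.3, 84.3], 0.83)] []
```

View pics/cs23.png

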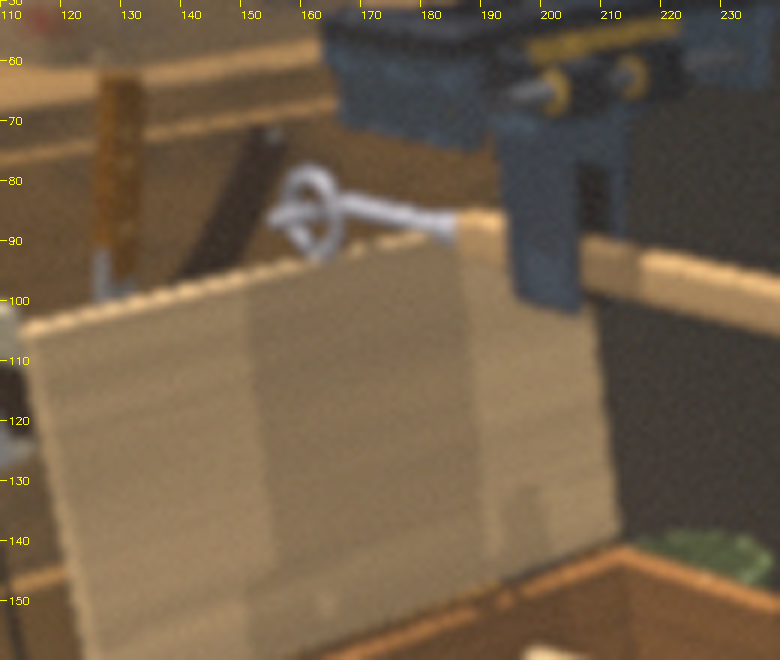

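```bash
python3 - <<'E'
import numpy as np
t0=1.71;prev=t0
def P(t): d=-183*np.cos(t)+183*np.cos(t0); return np.array([d*.9978,d*.067,183*np.sin(t)-183*np.sin(t0)])
ts=t0-np.concatenate([np.linspace(0.0225,1.78-.0,48)])
ts[:]=t0-np.linspace(1/48,1,48)*1.77
for k in range(6):
    b=P(t0) if k==0 else P(ts[8*k-1])
    print([[*(np.round((P(t)-b)/1000,4)).tolist(),0,0] for t in ts[8*k:8*k+8]], ts[8*k+7].round(3))
E
```

```text
[[-0.0067, -0.0004, 0.0008, 0, 0], [-0.0134, -0.0009, 0.0014, 0, 0], [-0.0201, -0.0014, 0.0017, 0, 0], [-0.0269, -0.0018, 0.0018, 0, 0], [-0.0336, -0.0023, 0.0016, 0, 0], [-0.0403, -0.0027, 0.0012, 0, 0], [-0.047, -0.0032, 0.0005, 0, 0], [-0.0537, -0.0036, -0.0004, 0, 0]] 1.415
[[-0.0066, -0.0004, -0.0012, 0, 0], [-0.0132, -0.0009, -0.0026, 0, 0], [-0.0197, -0.0013, -0.0042, 0, 0], [-0.0262, -0.0018, -0.0061, 0, 0], [-0.0326, -0.0022, -0.0083, 0, 0], [-0.0389, -0.0026, -0.0106, 0, 0], [-0.0451, -0.003, -0.0132, 0, 0], [-0.0512, -0.0034, -0.0161, 0, 0]] 1.12
[[-0.006, -0.0004, -0.0031, 0, 0], [-0.0119, -0.0008, -0.0063, 0, 0], [-0.0177, -0.0012, -0.0098, 0, 0], [-0.0233, -0.0016, -0.0135, 0, 0], [-0.0288, -0.0019, -0.0174, 0, 0], [-0.0341, -0.0023, -0.0215, 0, 0], [-0.0393, -0.0026, -0.0258, 0, 0], [-0.0443, -0.003, -0.0303, 0, 0]] 0.825
[[-0.0049, -0.0003, -0.0047, 0, 0], [-0.0095, -0.0006, -0.0095, 0, 0], [-0.0141, -0.0009, -0.0145, 0, 0], [-0.0184, -0.0012, -0.0197, 0, 0], [-0.0225, -0.0015, -0.025, 0, 0], [-0.0264, -0.0018, -0.0305, 0, 0], [-0.0301, -0.002, -0.0362, 0, 0], [-0.0336, -0.0023, -0.0419, 0, 0]] 0.53
[[-0.0033, -0.0002, -0.0059, 0, 0], [-0.0064, -0.0004, -0.0119, 0, 0], [-0.0092, -0.0006, -0.018, 0, 0], [-0.0119, -0.0008, -0.0242, 0, 0], [-0.0143, -0.001, -0.0305, 0, 0], [-0.0164, -0.0011, -0.0369, 0, 0], [-0.0183, -0.0012, -0.0434, 0, 0], [-0.02, -0.0013, -0.0499, 0, 0]] 0.235
[[-0.0014, -0.0001, -0.0066, 0, 0], [-0.0027, -0.0002, -0.0132, 0, 0], [-0.0036, -0.0002, -0.0199, 0, 0], [-0.0043, -0.0003, -0.0266, 0, 0], [-0.0048, -0.0003, -0.0333, 0, 0], [-0.005, -0.0003, -0.0401, 0, 0], [-0.005, -0.0003, -0.0468, 0, 0], [-0.0047, -0.0003, -0.0536, 0, 0]] -0.06
```

>>> play_rows --pt "-0.0067 -0.0004 0.0008 0 0" --pt "-0.0134 -0.0009 0.0014 0 0" --pt "-0.02 -0.0014 0.0017 0 0" --pt "-0.027 -0.0018 0.0018 0 0" --pt "-0.0336 -0.0023 0.0016 0 0" --pt "-0.04 -0.0027 0.0012 0 0" --pt "-0.047 -0.0032 0.0005 0 0" --pt "-0.0537 -0.0036 -0.0004 0 0"

```text
time_s: 33.05
ee_pos: [614.5, -43.1, 312.0]
ee_rot: [-26.4, 90.0, -22.5]
force: [1.7, -1.2, -1.5]
gripper_width: 13.8
```

```bash
python3 look.py w24; python3 two.py 24; python3 crop.py s_24 110 50 130 110 6 cs24
```

```text
33.05 [614.5 -43.1 312. ] yaw_y 93.87 [ 1.7 -1.2 -1.5] 13.8 [ -5.  20.  73.  -0.  87. -99.]
pole_hook [([174.6, 89.9], 0.92)] []
ring_eye [([170.3, 89.7], 0.9)] []
```

View pics/cs24.png

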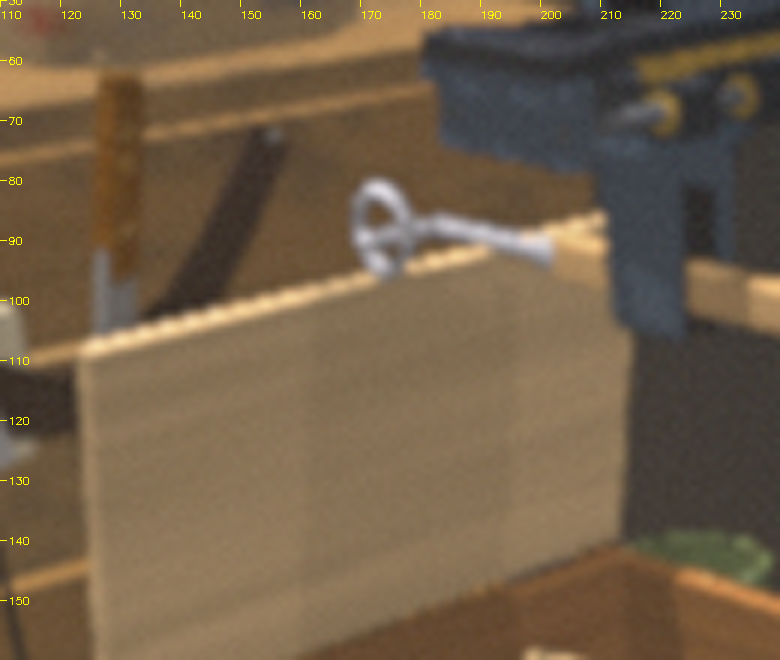

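>>> play_rows --pt "-0.0066 0.0005 -0.0012 0 0" --pt "-0.0132 0.001 -0.0026 0 0" --pt "-0.0197 0.0015 -0.0042 0 0" --pt "-0.0262 0.002 -0.0061 0 0" --pt "-0.0326 0.0018 -0.0083 0 0" --pt "-0.039 0.0014 -0.0106 0 0" --pt "-0.045 0.001 -0.0132 0 0" --pt "-0.0512 0.0006 -0.016 0 0"

```text
time_s: 34.07
ee_pos: [563.3, -42.3, 295.7]
ee_rot: [77.1, 90.0, 81.0]
force: [1.1, 0.3, -1.1]
gripper_width: 13.5
```

```bash
python3 look.py w25; python3 two.py 25; python3 crop.py s_25 110 50 130 110 6 cs25
```

```text
34.0667 [563.3 -42.3 295.7] yaw_y 93.89 [ 1.1  0.3 -1.1] 13.5 [ -5.  15.  82.   0.  82. -99.]
pole_hook [([187.6, 96.5], 0.59)] []
ring_eye [([186.4, 94.7], 0.9)] [([225.4, 107.1], 0.81)]
(array([703.8755945 , -14.28882127, 322.67125643]), np.float64(1.9315804590469394))
```

View pics/cs25.png

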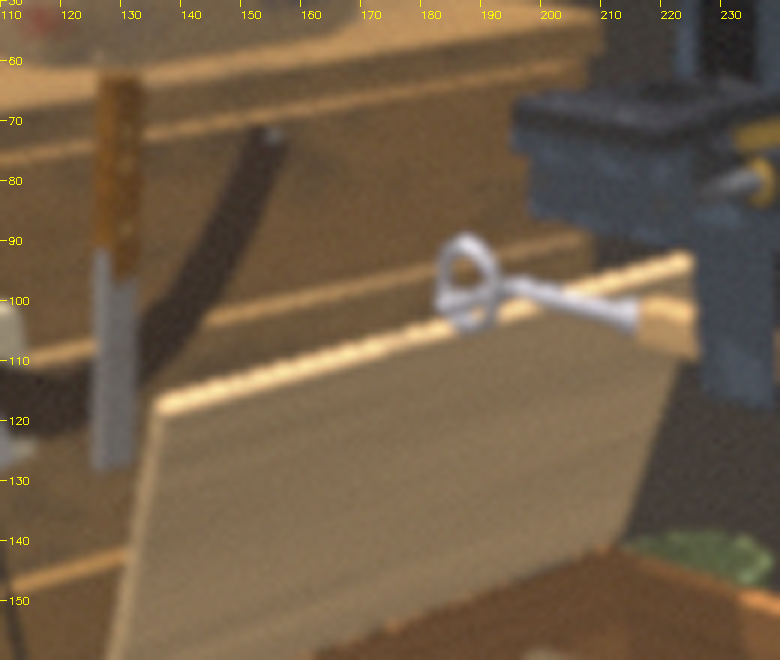

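>>> play_rows --pt "-0.006 0.0 -0.0031 0 0" --pt "-0.0119 0.0 -0.0063 0 0" --pt "-0.0177 0.0 -0.0098 0 0" --pt "-0.0233 0.0 -0.0135 0 0" --pt "-0.0288 0.0 -0.0174 0 0" --pt "-0.0341 -0.0003 -0.0215 0 0" --pt "-0.0393 -0.0006 -0.0258 0 0" --pt "-0.0443 -0.001 -0.0303 0 0"

```text
time_s: 35.08
ee_pos: [519.2, -43.2, 265.3]
ee_rot: [57.5, 90.0, 61.4]
force: [1.4, 0.1, -0.8]
gripper_width: 13.7
```

```bash
python3 look.py w26; python3 two.py 26; python3 crop.py s_26 130 70 130 110 6 cs26
```

```text
35.0833 [519.2 -43.2 265.3] yaw_y 93.88 [ 1.4  0.1 -0.8] 13.7 [  -6.   12.   91.    0.   77. -100.]
pole_hook [([198.7, 110.0], 0.76)] [([224.7, 135.3], 0.79)]
(array([649.33828518,  -8.85000097, 296.56296602]), np.float64(3.887286417343596))
ring_eye [([197.7, 111.3], 0.76)] []
```

View pics/cs26.png

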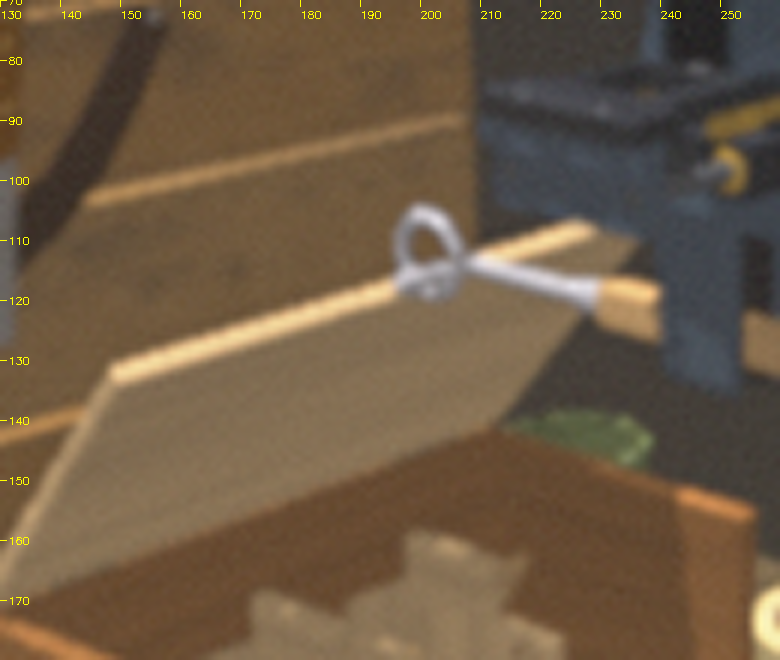

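>>> play_rows --pt "-0.0049 -0.0003 -0.0047 0 0" --pt "-0.0095 -0.0006 -0.0095 0 0" --pt "-0.014 -0.0009 -0.0145 0 0" --pt "-0.0184 -0.0012 -0.0197 0 0" --pt "-0.0225 -0.0015 -0.025 0 0" --pt "-0.0264 -0.0018 -0.0305 0 0" --pt "-0.03 -0.002 -0.036 0 0" --pt "-0.0336 -0.0023 -0.042 0 0"

```text
time_s: 36.1
ee_pos: [485.8, -45.6, 223.2]
ee_rot: [20.5, 90.0, 24.4]
force: [0.9, 0.8, -1.0]
gripper_width: 13.1
```

```bash
python3 look.py w27; python3 two.py 27; python3 crop.py s_27 130 70 130 110 6 cs27
```

```text
36.1 [485.8 -45.6 223.2] yaw_y 93.88 [ 0.9  0.8 -1. ] 13.1 [  -7.   10.  100.    0.   70. -101.]
pole_hook [([209.7, 135.0], 0.64)] [([227.4, 153.5], 0.55)]
(array([618.07565505, -11.52475277, 241.36580476]), np.float64(2.3129756028926334))
ring_eye [([207.9, 131.0], 0.62)] [([231.1, 148.2], 0.89)]
(array([630.77212812, -19.28030936, 246.09525462]), np.float64(4.079458190606761))
```

View pics/cs27.png

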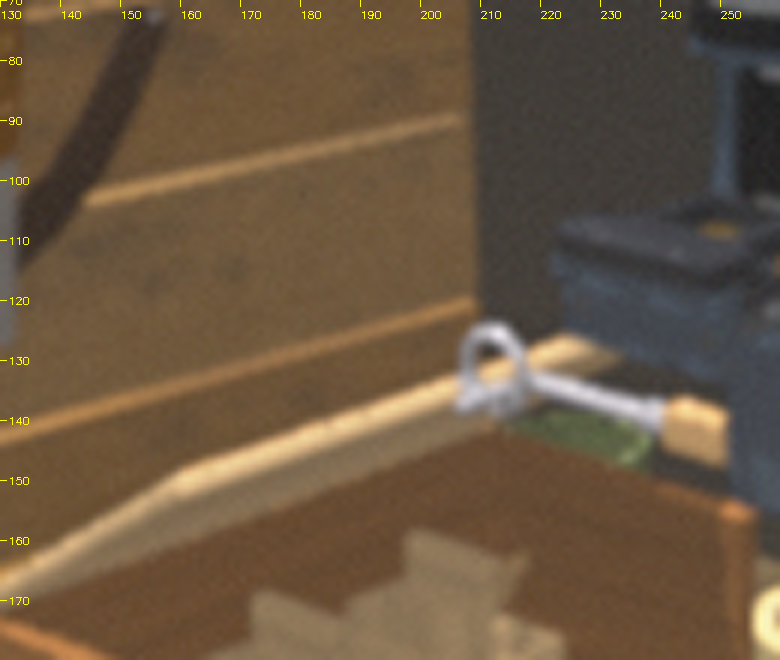

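>>> play_rows --pt "-0.0033 -0.0002 -0.006 0 0" --pt "-0.0064 -0.0004 -0.012 0 0" --pt "-0.0092 -0.0006 -0.018 0 0" --pt "-0.0119 -0.0008 -0.0242 0 0" --pt "-0.0143 -0.001 -0.0305 0 0" --pt "-0.0164 -0.0011 -0.037 0 0" --pt "-0.0183 -0.0012 -0.0434 0 0" --pt "-0.02 -0.0013 -0.05 0 0"

```text
time_s: 37.12
ee_pos: [466.0, -46.9, 173.0]
ee_rot: [25.4, 90.0, 29.3]
force: [1.1, -0.5, -0.6]
gripper_width: 13.7
```

```bash
python3 look.py w28; python3 two.py 28; python3 crop.py s_28 130 90 130 110 6 cs28
```

```text
37.1167 [466.  -46.9 173. ] yaw_y 93.88 [ 1.1 -0.5 -0.6] 13.7 [  -7.   11.  107.    0.   63. -101.]
pole_hook [([206.4, 177.9], 0.71), ([217.9, 158.7], 0.68)] [([228.2, 165.7], 0.66)]
(array([6.12392274e+02, 2.32128707e-01, 1.32373613e+02]), np.float64(9.53494526209602))
ring_eye [([266.6, 167.8], 0.63), ([219.2, 151.8], 0.55)] [([234.3, 160.1], 0.82), ([341.4, 237.1], 0.54)]
(array([562.98710037, -62.68364741, 171.23119474]), np.float64(61.77186812254363))
```

View pics/cs28.png

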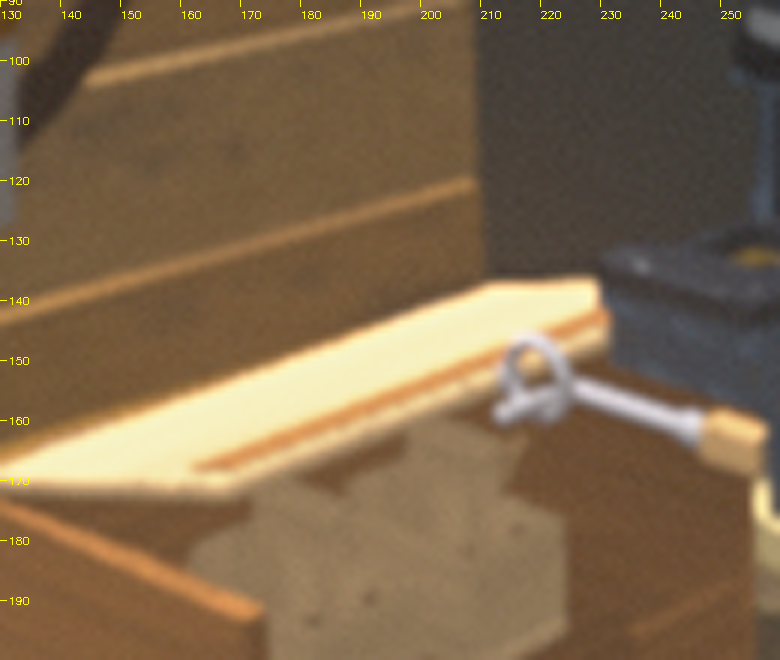

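>>> play_rows --pt "-0.0014 -0.0001 -0.0066 0 0" --pt "-0.0027 -0.0002 -0.0132 0 0" --pt "-0.0036 -0.0002 -0.0199 0 0" --pt "-0.0043 -0.0003 -0.0266 0 0" --pt "-0.0048 -0.0003 -0.0333 0 0" --pt "-0.005 -0.0003 -0.04 0 0" --pt "-0.005 -0.0003 -0.046 0 0" --pt "-0.0047 -0.0003 -0.048 0 0"

```text
time_s: 38.13
ee_pos: [460.7, -47.1, 124.5]
ee_rot: [167.7, 89.9, 171.6]
force: [-1.1, 0.1, -0.2]
gripper_width: 13.7
```

```bash
python3 look.py w29; python3 two.py 29; python3 crop.py s_29 130 100 130 110 6 cs29
```

```text
38.1333 [460.7 -47.1 124.5] yaw_y 93.88 [-1.1  0.1 -0.2] 13.7 [  -7.   13.  111.    0.   56. -101.]
pole_hook [([217.9, 172.7], 0.88)] [([231.8, 166.9], 0.66)]
(array([600.62993848, -16.35492142, 146.34525189]), np.float64(0.7586061865893975))
ring_eye [([220.8, 173.1], 0.6), ([199.2, 210.8], 0.59)] [([235.5, 169.7], 0.9)]
(array([595.22887636, -24.0390139 , 144.17825494]), np.float64(2.988162343710891))
```

View pics/cs29.png

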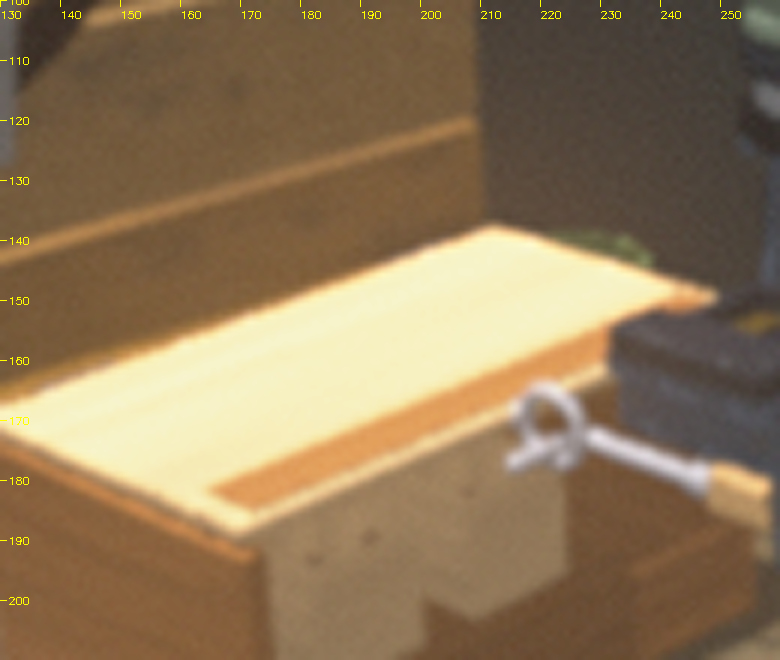

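>>> play_rows --pt "0 0 -0.001 0 0" --pt "0 0 -0.002 0 0" --pt "0 0 -0.003 0 0" --pt "0 0 -0.004 0 0" --pt "0 0 -0.005 0 0" --pt "0 0 -0.005 0 0" --pt "0 0 -0.005 0 0" --pt "0 0 -0.005 0 0"

```text
time_s: 39.15
ee_pos: [461.7, -47.3, 121.1]
ee_rot: [-4.3, 89.9, -0.5]
force: [-2.7, 0.3, 3.3]
gripper_width: 13.6
```

>>> play_rows --pt "0 0 -0.001 0 0" --pt "0 0 -0.002 0 0" --pt "0 0 -0.003 0 0" --pt "0 0 -0.003 0 0" --pt "0 0 -0.003 0 0" --pt "0 0 -0.003 0 0" --pt "0 0 -0.003 0 0" --pt "0 0 -0.003 0 0"

```text
time_s: 39.82
ee_pos: [461.7, -47.3, 118.0]
ee_rot: [-6.3, 90.0, -2.4]
force: [-3.3, -0.4, 5.0]
gripper_width: 13.7
```

```bash
python3 look.py w30; python3 two.py 30; python3 crop.py s_30 130 100 130 110 6 cs30
```

```text
39.8167 [461.7 -47.3 118. ] yaw_y 93.88 [-3.3 -0.4  5. ] 13.7 [  -7.   14.  112.    0.   55. -101.]
pole_hook [([219.6, 174.8], 0.66)] [([232.4, 171.3], 0.61)]
(array([591.20364432, -16.16509065, 143.44298036]), np.float64(2.810906809279293))
ring_eye [([222.6, 170.7], 0.73)] [([238.1, 167.2], 0.65), ([270.9, 260.6], 0.65)]
(array([599.89118444, -32.09125544, 146.91258892]), np.float64(1.2656998747368344))
```

View pics/cs30.png

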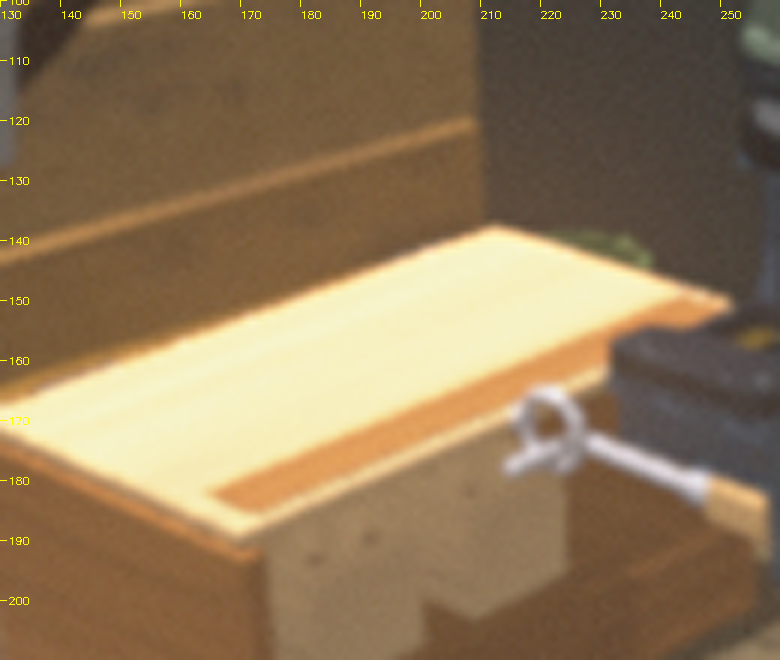

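```bash
python3 - <<'E'
from h import *
fs=grab_frame("scene")
th=np.radians(3.8);c,s=np.cos(th),np.sin(th)
def W(a,b,z):return [688.4+c*a-s*b,-17.3+s*a+c*b,z]
for a in (0,.03,.06,.1):
    P=[]
    for o in (-5,5):
        for y in (150,-150): P.append(W(90-165*np.cos(a)-o*np.sin(a),y,150+165*np.sin(a)+o*np.cos(a)))
    P.append(W(90-183*np.cos(a),0,150+183*np.sin(a)))
    print(a,np.round(proj(fs,P),1).tolist())
print(np.round(proj(fs,[W(-78,152,144),W(-78,152,0)]),1))
E
```

```text
0 [[170.1, 191.5], [255.1, 154.0], [169.7, 187.6], [255.2, 150.6], [221.7, 171.2]]
0.03 [[169.8, 189.5], [255.1, 152.3], [169.6, 185.6], [255.2, 148.9], [221.6, 169.1]]
0.06 [[169.6, 187.5], [255.0, 150.6], [169.4, 183.7], [255.2, 147.2], [221.4, 167.1]]
0.1 [[169.1, 184.8], [254.8, 148.3], [169.0, 181.0], [255.1, 144.9], [221.2, 164.3]]
[[170.3 192.6]
 [175.  245.7]]
```

```bash
python3 crop.py s_30 150 170 50 40 16 cs30b;python3 crop.py t_30 160 90 150 100 5 ct30
```

```text
(no output)
```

View pics/cs30b.png

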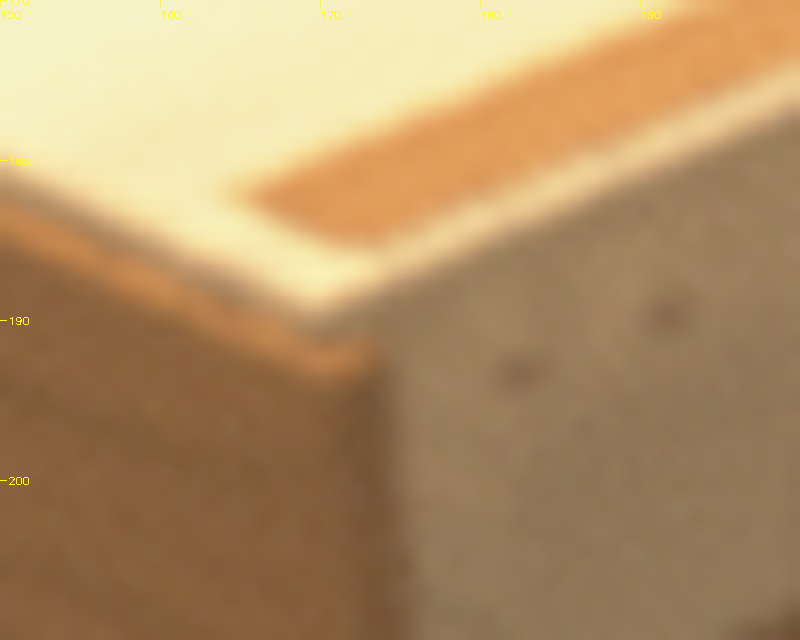

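View pics/ct30.png

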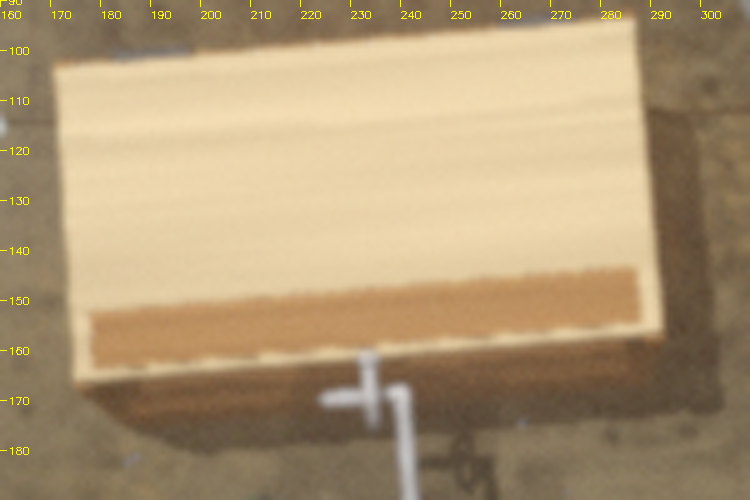

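>>> play_rows --pt "0 0 -0.001 0 0" --pt "0 0 -0.002 0 0" --pt "0 0 -0.003 0 0" --pt "0 0 -0.003 0 0" --pt "0 0 -0.003 0 0" --pt "0 0 -0.003 0 0" --pt "0 0 -0.003 0 0" --pt "0 0 -0.003 0 0"

```text
time_s: 40.88
ee_pos: [461.6, -47.3, 114.9]
ee_rot: [-5.0, 90.0, -1.1]
force: [-1.4, 0.4, 5.7]
gripper_width: 13.5
```

```bash
python3 look.py w31; python3 two.py 31; python3 crop.py s_31 130 100 130 110 6 cs31; python3 - <<'E'
import cv2,numpy as np
a=[cv2.cvtColor(cv2.imread(f"pics/s_{i}.png"),6).astype(np.float32)[165:200,140:200] for i in (29,30,31)]
for i,j in((0,1),(1,2),(0,2)): print(cv2.phaseCorrelate(a[i],a[j],cv2.createHanningWindow((60,35),cv2.CV_32F)))
for k in a: print(k[:,15].astype(int)[-28:].tolist())
E
```

```text
40.8833 [461.6 -47.3 114.9] yaw_y 93.88 [-1.4  0.4  5.7] 13.5 [  -7.   14.  112.    0.   54. -101.]
pole_hook [([218.8, 173.9], 0.8)] [([231.8, 169.7], 0.61)]
(array([594.46513741, -15.37875695, 145.20742017]), np.float64(1.9607279731840555))
ring_eye [([207.7, 178.2], 0.7), ([221.7, 171.0], 0.67)] [([235.7, 165.9], 0.82)]
(array([616.78951164, -14.65165889, 124.46325755]), np.float64(15.117867068604225))
((-0.13941608043891307, 0.7361275092639623), 1.0216993808746337)
((0.01949277918263448, 0.013676006926207407), 0.9520007809003194)
((0.205098764075327, 0.5652190357175044), 1.0674757599830627)
[238, 238, 237, 237, 237, 236, 233, 232, 230, 220, 183, 147, 136, 143, 140, 121, 110, 107, 106, 106, 106, 104, 105, 101, 102, 104, 103, 105]
[239, 238, 237, 238, 236, 236, 234, 232, 231, 225, 202, 165, 140, 145, 139, 119, 110, 106, 103, 107, 105, 107, 105, 104, 101, 101, 101, 107]
[238, 238, 238, 237, 236, 236, 233, 233, 232, 225, 200, 163, 142, 144, 140, 118, 110, 107, 105, 106, 108, 107, 104, 103, 100, 101, 104, 102]
```

View pics/cs31.png

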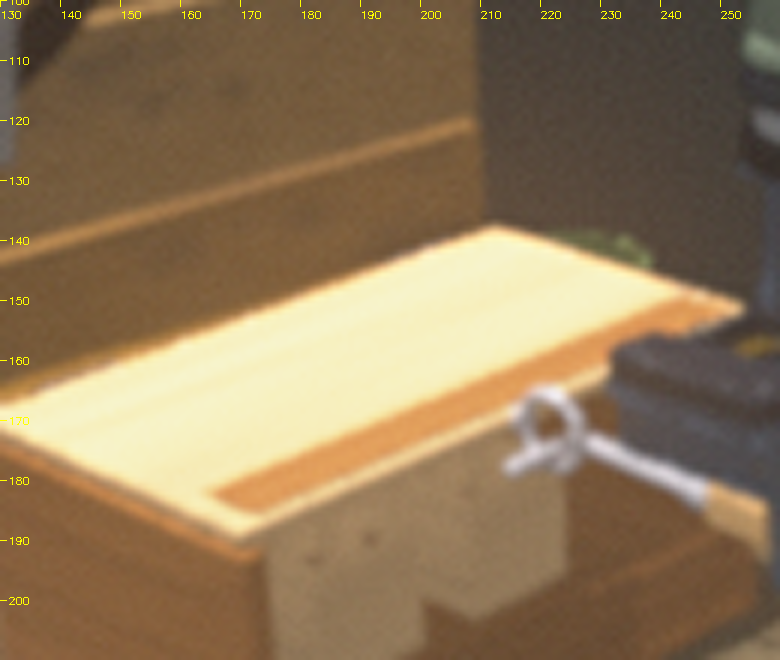

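>>> play_rows --pt "0 0 0.002 0 0" --pt "0 0 0.004 0 0" --pt "0 0 0.006 0 0" --pt "0 0 0.007 0 0" --pt "0 0 0.007 0 0" --pt "0 0 0.007 0 0" --pt "0 0 0.007 0 0" --pt "0 0 0.007 0 0"

```text
time_s: 41.9
ee_pos: [461.3, -47.2, 121.5]
ee_rot: [159.8, 90.0, 163.7]
force: [0.1, -0.0, -1.9]
gripper_width: 13.9
```

```bash
python3 look.py w32; python3 two.py 32; python3 crop.py s_32 190 145 60 50 12 cs32
```

```text
41.9 [461.3 -47.2 121.5] yaw_y 93.88 [ 0.1 -0.  -1.9] 13.9 [  -7.   13.  112.    0.   55. -101.]
pole_hook [([217.9, 171.9], 0.84)] [([228.4, 171.1], 0.82)]
(array([589.25402154,  -7.66108524, 154.83755362]), np.float64(1.589565452144531))
ring_eye [([219.6, 169.8], 0.68)] [([235.0, 167.7], 0.69), ([229.9, 169.5], 0.61)]
(array([598.96936083, -23.42275479, 152.18996639]), np.float64(2.7750729791771946))
```

View pics/cs32.png

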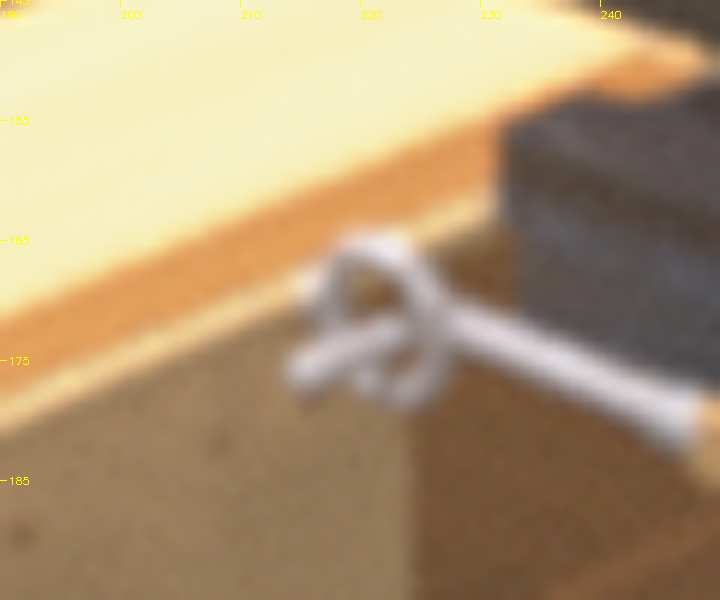

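>>> play_rows --pt "0.0004 -0.006 0 0 0" --pt "0.0008 -0.012 0 0 0" --pt "0.0012 -0.018 0 0 0" --pt "0.0017 -0.025 0.0 0 0" --pt "0.002 -0.032 0.0 0 0" --pt "0.0026 -0.039 0.0 0 0" --pt "0.003 -0.046 0.0 0 0" --pt "0.0035 -0.053 0.0 0 0"

```text
time_s: 42.92
ee_pos: [464.9, -101.1, 121.7]
ee_rot: [121.1, 90.0, 125.0]
force: [-1.3, -0.1, -0.6]
gripper_width: 13.8
```

```bash
python3 look.py w33; python3 two.py 33; python3 crop.py s_33 150 110 120 90 6 cs33
```

```text
42.9167 [ 464.9 -101.1  121.7] yaw_y 93.86 [-1.3 -0.1 -0.6] 13.8 [ -14.   14.  110.    0.   56. -108.]
pole_hook [([278.6, 179.3], 0.71), ([230.7, 166.9], 0.56)] [([252.7, 167.0], 0.81)]
(array([ 554.50966434, -104.43223078,  126.17067904]), np.float64(58.41005879867407))
ring_eye [([221.2, 172.7], 0.56)] [([237.3, 167.9], 0.9)]
(array([599.79975447, -28.87273395, 142.29586216]), np.float64(2.5663591568962456))
```

View pics/cs33.png

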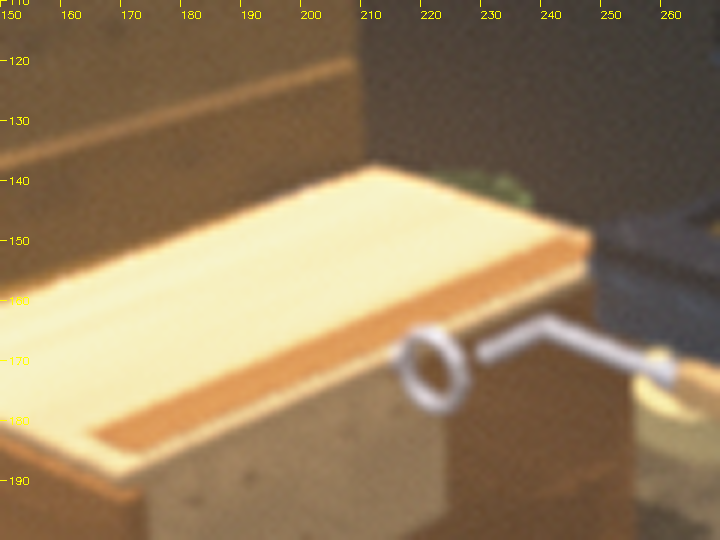

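>>> play_rows --pt "-0.02 0 0.0 0 0" --pt "-0.045 -0.01 0.01 0 0" --pt "-0.045 -0.035 0.02 -0.03 0" --pt "-0.045 -0.065 0.03 -0.07 0" --pt "-0.045 -0.1 0.03 -0.12 0" --pt "-0.045 -0.135 0.03 -0.17 0" --pt "-0.045 -0.17 0.02 -0.22 0" --pt "-0.045 -0.2 0.01 -0.25 0"

```text
time_s: 43.93
ee_pos: [420.4, -302.4, 132.2]
ee_rot: [-27.6, 89.8, -38.2]
force: [0.1, 0.4, -2.1]
gripper_width: 13.6
```

>>> play_rows --pt "0 -0.007 0 0 0" --pt "0 -0.009 -0.01 0 0" --pt "0 -0.0095 -0.02 0 0" --pt "0 -0.0095 -0.02 0 0" --pt "0 -0.0095 -0.02 0 0" --pt "0 -0.0095 -0.02 0 0" --pt "0 -0.0095 -0.02 0 0" --pt "0 -0.0095 -0.02 0 0"

```text
time_s: 44.6
ee_pos: [420.3, -309.3, 112.2]
ee_rot: [-19.6, 89.9, -30.0]
force: [0.5, -0.7, -2.1]
gripper_width: 13.8
```

```bash
python3 look.py w34; python3 two.py 34; python3 crop.py s_34 280 130 110 90 6 cs34
```

```text
44.6 [ 420.3 -309.3  112.2] yaw_y 79.61 [ 0.5 -0.7 -2.1] 13.8 [ -38.   19.  105.    0.   56. -117.]
pole_hook [([309.7, 147.4], 0.75)] [([348.3, 182.7], 0.69)]
(array([ 551.60477928, -314.22806529,  145.08019264]), np.float64(4.690375158485359))
ring_eye [([222.1, 171.2], 0.62), ([171.0, 153.4], 0.26)] [([237.4, 168.3], 0.86)]
(array([597.74111006, -29.65281844, 146.87664791]), np.float64(2.159498512092455))
```

View pics/w34.png

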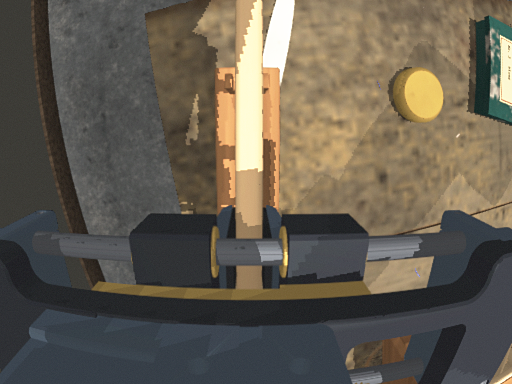

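View pics/cs34.png

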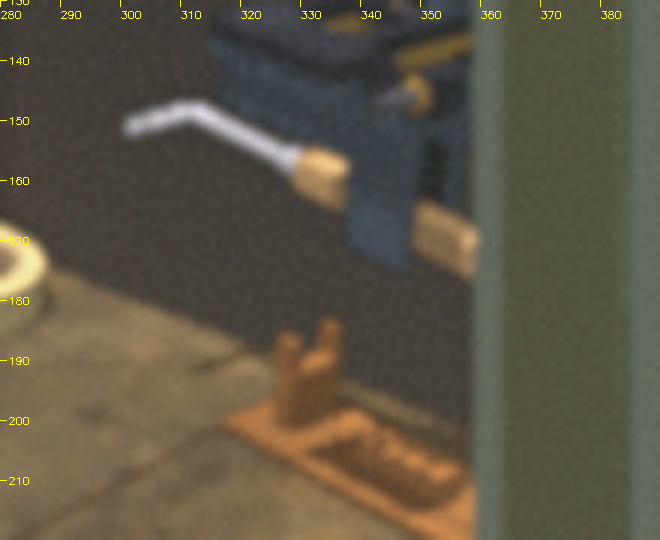

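>>> play_rows --pt "-0.001 -0.0006 0 0 0" --pt "-0.001 -0.0006 -0.01 0 0" --pt "-0.001 -0.0006 -0.022 0 0" --pt "-0.001 -0.0006 -0.034 0 0" --pt "-0.001 -0.0006 -0.046 0 0" --pt "-0.001 -0.0006 -0.056 0 0" --pt "-0.001 -0.0006 -0.062 0 0" --pt "-0.001 -0.0006 -0.062 0 0"

```text
time_s: 45.62
ee_pos: [418.0, -309.7, 48.0]
ee_rot: [151.4, 89.8, 141.0]
force: [0.2, -0.5, -1.5]
gripper_width: 13.6
```

```bash
python3 look.py w35; python3 two.py 35; python3 crop.py s_35 280 130 110 90 6 cs35;  python3 crop.py t_35 290 170 80 130 5 ct35
```

```text
45.6167 [ 418.  -309.7   48. ] yaw_y 79.55 [ 0.2 -0.5 -1.5] 13.6 [ -38.   23.  110.    0.   48. -117.]
pole_hook [([306.2, 170.1], 0.54)] [([343.8, 187.8], 0.6)]
(array([ 550.81480719, -312.90671328,   74.86261121]), np.float64(0.863556023835731))
ring_eye [([219.6, 172.5], 0.79)] [([235.9, 167.3], 0.7)]
(array([601.35723537, -25.22344391, 143.48723788]), np.float64(2.768137059542805))
```

View pics/cs35.png

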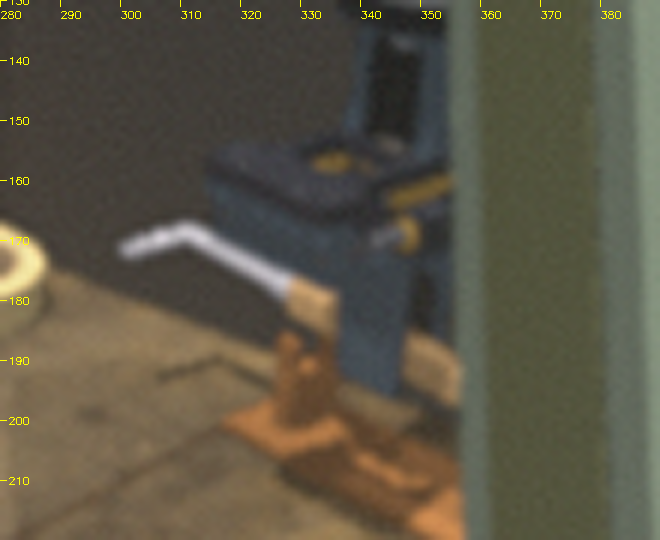

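View pics/w35.png

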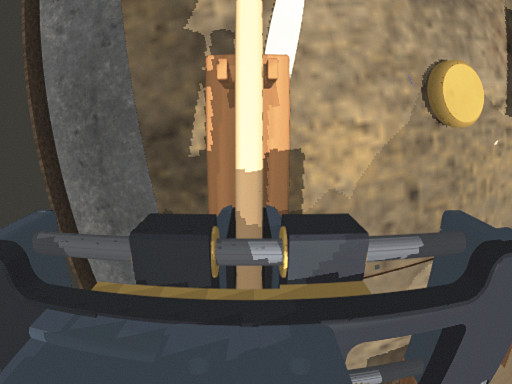

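>>> play_rows --pt "0.0005 -0.0003 -0.003 0 0" --pt "0.0005 -0.0003 -0.006 0 0" --pt "0.0005 -0.0003 -0.009 0 0" --pt "0.0005 -0.0003 -0.011 0 0" --pt "0.0005 -0.0003 -0.013 0 0" --pt "0.0005 -0.0003 -0.014 0 0" --pt "0.0005 -0.0003 -0.015 0 0" --pt "0.0005 -0.0003 -0.015 0 0" --squeeze 15

```text
time_s: 46.63
ee_pos: [419.4, -310.6, 34.4]
ee_rot: [143.2, 90.0, 132.7]
force: [-0.0, -0.0, -1.5]
gripper_width: 14.1
```

>>> play_rows --pt "0 0 -0.001 0 0" --pt "0 0 -0.002 0 0" --pt "0 0 -0.002 0 0" --pt "0 0 -0.002 0 0.1" --pt "0 0 -0.002 0 0.15" --pt "0 0 -0.002 0 0.17" --pt "0 0 -0.002 0 0.2" --pt "0 0 -0.002 0 0.2" --squeeze 3

```text
time_s: 47.3
ee_pos: [419.5, -310.7, 32.8]
ee_rot: [-12.4, 90.0, -22.9]
force: [0.1, 0.6, -0.1]
gripper_width: 17.9
```

```bash
python3 look.py w36; python3 two.py 36; python3 crop.py s_36 280 130 110 90 6 cs36
```

```text
47.3 [ 419.5 -310.7   32.8] yaw_y 79.56 [ 0.1  0.6 -0.1] 17.9 [ -38.   24.  110.    0.   45. -117.]
pole_hook [([305.3, 175.6], 0.75)] [([339.3, 186.2], 0.57)]
(array([ 553.67573985, -306.738311  ,   58.45170351]), np.float64(3.5377761835935297))
ring_eye [([221.8, 171.9], 0.88)] [([342.8, 238.4], 0.71), ([232.9, 169.8], 0.56)]
(array([ 511.60356734, -158.95994437,  165.70293835]), np.float64(159.20238431725187))
```

View pics/cs36.png

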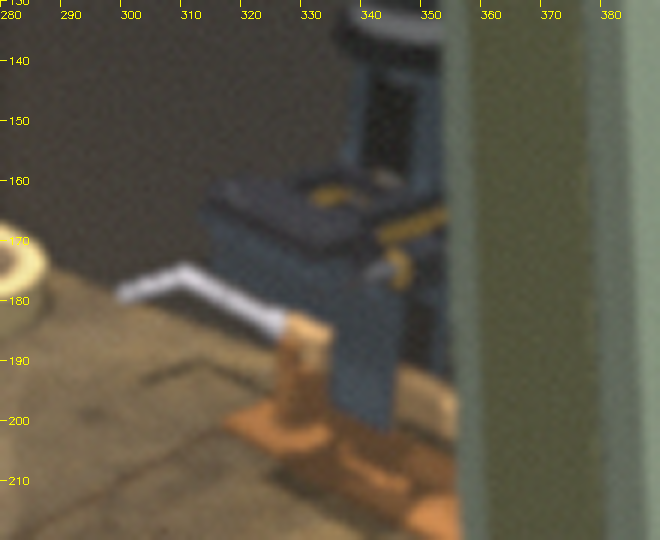

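View pics/w36.png

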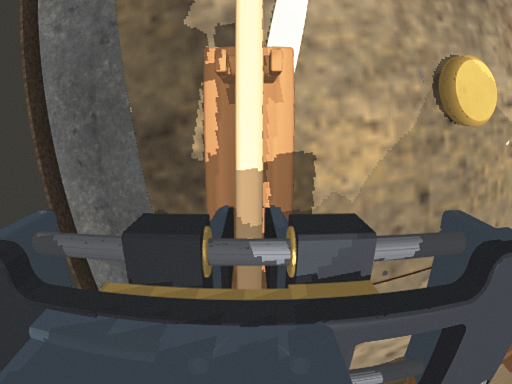

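Released and settled in the saddles. Open fully, then rise straight up.

>>> play_rows --pt "0 0 0 0 0.3" --pt "0 0 0 0 0.4" --pt "0 0 0 0 0.5" --pt "0 0 0 0 0.55" --pt "0 0 0 0 0.55" --pt "0 0 0.02 0 0.55" --pt "0 0 0.05 0 0.55" --pt "0 0 0.08 0 0.55"

```text
time_s: 48.32
ee_pos: [418.7, -310.1, 112.8]
ee_rot: [151.2, 89.8, 140.8]
force: [0.6, -0.2, -0.2]
gripper_width: 49.9
```

>>> play_rows --pt "0 0 0.03 0 0.55" --pt "0 0 0.06 0 0.55" --pt "0 0 0.1 0 0.55" --pt "0 0 0.1 0 0.55" --pt "0 0 0.1 0 0.55" --pt "0 0 0.1 0 0.55" --pt "0 0 0.1 0 0.55" --pt "0 0 0.1 0 0.55"

```text
time_s: 48.98
ee_pos: [418.7, -310.0, 211.0]
ee_rot: [151.6, 89.8, 141.1]
force: [-0.2, -0.5, 0.4]
gripper_width: 50.1
```

```bash
python3 look.py w37; python3 two.py 37; python3 crop.py s_37 110 120 280 120 3 cs37;python3 crop.py t_37 150 90 210 200 4 ct37
```

```text
48.9833 [ 418.7 -310.   211. ] yaw_y 79.56 [-0.2 -0.5  0.4] 50.1 [ -38.   14.   97.    0.   70. -117.]
pole_hook [([303.1, 174.9], 0.56)] [([339.8, 188.3], 0.78), ([236.6, 165.0], 0.56)]
(array([ 552.14475167, -303.63483748,   62.02603143]), np.float64(2.3297326598550296))
ring_eye [([218.6, 171.8], 0.98)] [([233.7, 169.8], 0.61)]
(array([595.24543743, -18.76940673, 149.20364482]), np.float64(4.362759463767101))
```

View pics/w37.png

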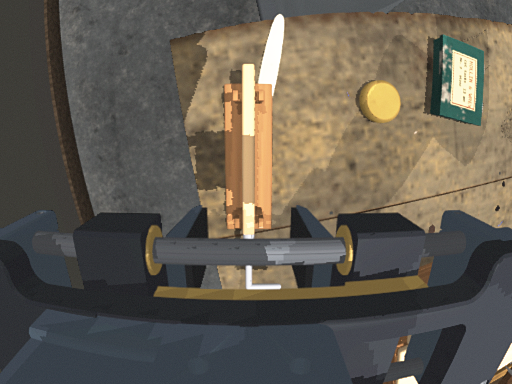

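View pics/cs37.png

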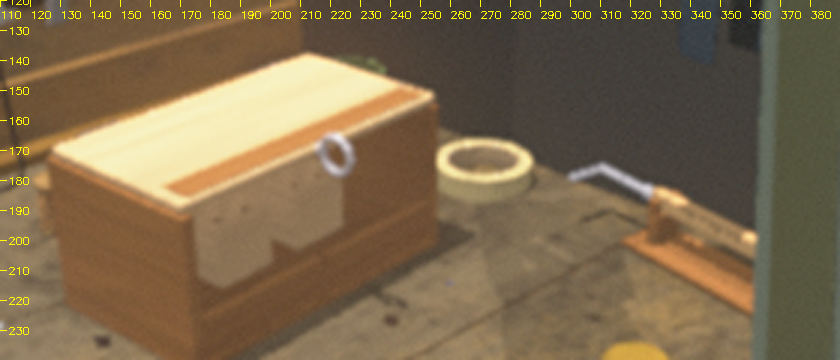

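```bash
python3 crop.py scene0 290 160 80 55 8 x0; python3 crop.py s_37 290 160 80 55 8 x1; cd pics; python3 -c "
import cv2,numpy as np
cv2.imwrite('x.png',cv2.resize(np.vstack([cv2.imread('x0.png'),cv2.imread('x1.png')]),None,fx=.65,fy=.65))"
```

```text
(no output)
```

View pics/x.png

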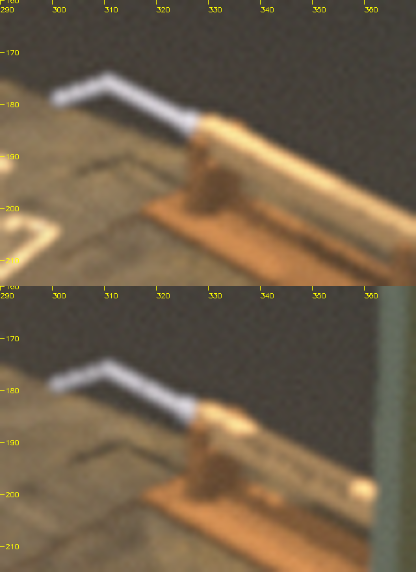

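```bash
python3 -c "
from h import *
print(job_done())"
```

```text
the job is handed in; nothing more can be done
None
```

I hung both totes on the cleat and shut the flap with the hook pole. The pole is back in its rest and the job is handed in at about 49 s of the 210 s limit. The system gave no verdict.

**Totes:** Only two were present. With the flap still open, both matched their predicted home position and height in the scene picture to about 1–2 pixels. They cannot be seen under the shut flap, so I could not check them again at the end.

**Flap:** The hook went through the ring and led the flap down. Under further pressing (about 6 N) the flap did not move at all. I take that as fully shut. The estimate from the picture alone was only good to about 0.05 rad. The gripper stayed about 100 mm clear of the flap throughout.

**Pole:** It tilted a few degrees in the grip during that last press and levelled when released into the saddles. The final picture matches its starting position.

**Collision:** On the first carry, tote a's tongue hit the front of the cabinet's left side panel at 32 N, under the 40 N limit, and it tilted about 4 degrees in the grip. I set it down, measured it again, regrasped it and hung it.

The beeswax and the masking tape showed no movement in the last pictures.

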